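Put the espresso tools back in their own wells

ROBOT

A 7-joint arm with a two-finger parallel gripper is mounted at the origin on a cart in front of the work surface, level with it; the furniture and walls round the work are solid. World frame = base frame: x ahead of the robot, y to its left, z up, the work surface at z = 0. Lengths are in mm, angles in rad, forces in N, time in s.
With the tool pointing down it reaches from about 400 to 900 mm from the base axis. Payload 5.5 kg.
Tool frame: the origin (TCP) lies midway between the tips of the shut fingers; the grasp point (between the pads) lies 19 mm behind it; z points along the fingers, y is the line along which they close (so a half turn about z gives the same grasp; the last joint's range is limited). The gripper opens to 85 mm and grips with 20 to 120 N. Pads are 22 mm wide; open, the fingers measure 114 mm over their backs; the gripper's body (76 mm by 85 mm) begins 54 mm behind the grasp point. The pads swing forward as they close: fully open they stand 13 mm farther back than shut.
Start: joints at [1.484, 0.501, -0.427, 1.55, 0.221, 1.138, -0.21], TCP at [222.795, -610.625, 203.81] pointing down, gripper open.
Joint ranges: [-2.88, 2.88], [-0.31, 2.03], [-1.54, 1.56], [0.2, 2.42], [-1.41, 4.55], [0.19, 2.02], [-2.57, 2.57]. Speed limits (rad/s): [2.57, 2.57, 3.14, 3.14, 3.14, 3.14, 3.14].

INTERFACE

Orientations are given as a unit quaternion [x, y, z, w].
In Python, from workcell import manip gives the robot as it stands. The module is installed in compiled form; this text tells all that it offers.
- The arm moves only by the tool servo_tool, never from a script. Its argument "moves" is a list of rows, each an object of numbers: "dx", "dy", "dz": the shift along the tool's x, y, z in m; "wx", "wy", "wz": the turn, a rotation vector about the tool's x, y, z in rad. In form: [{"dx": .., "dy": .., "dz": .., "wx": .., "wy": .., "wz": ..}, ...]. A call has 1 to 12 rows; each row is the pose to reach, as a shift and turn from the pose commanded when the call began, along the tool's axes at that moment; what a row does not reach only later rows make up. A row lasts 1/10 s, in which the tool goes at most 50 mm and 8.59 degrees, less where a joint would pass 70% of its speed; a pose out of reach is approached as far as the arm can. A call with a gripper value outside its range is refused whole. "jaw" is the finger opening in m, from 0 to 0.0854, set as the call begins (left out, the last holds). The fingers move at their own pace and stop on an object; "squeeze" is the grip in N (left out, the last holds). Time passes only in rows, so rows that repeat a pose let the fingers close. It gives the time, the measured TCP pose, the force, the opening and the grip force at its end, in the units of the state.
- manip.get_state(): the state, without advancing time (a new reading comes with each control period).
- manip.read_camera(name): name is "scene" or "top" or "wrist"; returns a dict with "color" (384x512x3 uint8, blue, green, red), "fovy" (degrees; the focal length in pixels is half the picture's height over the tangent of half this angle, whatever the lens; pixels are square), "cx", "cy" (the principal point, pixels), "R" (3x3) and "t" (3): a world point X has camera coordinates R X + t; the wrist camera has in their place "tool_from_camera" (4x4, takes a point from camera to tool coordinates, whose origin is the TCP and whose axes are the flange's). Camera axes: x right, y down, z forward; pixel columns grow to the right and rows downward; lengths in mm; the calibration is good to about 2 mm. A picture is of the moment at which its call begins: read the wrist's pose just before it. There is no depth.
- manip.sign_off(): hands the job in; it is judged then, once.
The state is a dict: "clock": time; "qpos": joint angles; "joint_velocities": joint speeds; "joint_torque": joint torques, N m; "tool_pos": TCP position; "orientation": TCP orientation; "force": force on the tool from outside, world axes, zero at the start; "torque": the same for the moment, N m; "opening": finger opening in mm; "finger_force": force on a finger pad.
Only numpy, scipy, OpenCV 4.12 (cv2) and the standard library are available. Lean on these libraries where they do the work, as an engineer would, in place of code of your own. Each camera call takes 0.05 s, during which the arm holds its last target. There are 200 camera calls.

TASK

After the rush, the shot glass, the tamper and the distributor were put back in the wrong places of the wooden tool dock. Move each of them into the round well that is made to its size, so that it stands upright on the floor of the well, and leave the grey tamping pad empty; you may set things down there on the way. Set things down rather than dropping them, do not tip them over, and leave the black tin, the tablet jar and the timer where they are.

Things in the scene. Friction and masses are not known exactly. Their poses are not given: they have to be found in the camera images.
- shot_glass_mid (a point): clear shot glass standing mouth up: 62 mm high, foot 42 mm, rim 52 mm across the outside, open, plain round, 90 g. The point is on its axis, 31 mm above its underside; z up its axis. Grip it from outside across the upper half. At the start it stands loosely on the floor of the tamper's well.
- tamper_mid (a point): espresso tamper: steel base 58.5 mm across and 16 mm thick, above it a dark upright handle, 23 mm thick low down and widening to a 39 mm knob 91 mm up; 106 mm high in all, 0.48 kg. The point is on its axis, 53 mm above its underside; z up its axis. Grip the knob from above. At the start it stands loosely on the floor of the distributor's well.
- distributor_mid (a point): coffee distributor (spinning leveller puck): flat dark grey disc 38 mm high, 67 mm across from 17 mm up to 36 mm above its underside, stepped in to 58 mm at the foot, 0.33 kg. The point is on its axis, 19 mm above its underside; z up its axis. Grip it round the 67 mm rim. At the start it lies flat on top of the shot glass's block, covering that well, which is too narrow for it.
- glass_well (a point): centre of the floor of the shot glass's well, a round recess 47 mm wide, 12 mm deep (mouth flared to 53 mm), in one of the dock's four equal wooden blocks (96 mm square, in a row, order varies; top 31 mm above the worktop, well floor 19 mm). Fixed. z up, y along the row, x across it. The narrowest of the three wells; at the start the distributor lies on it.
- tamper_well (a point): centre of the floor of the tamper's well, a round recess 67 mm wide, 12 mm deep (mouth flared to 77 mm), in one of the dock's four equal wooden blocks (96 mm square, in a row, order varies; top 31 mm above the worktop, well floor 19 mm). Fixed. z up, y along the row, x across it. The middle-sized well; at the start the shot glass stands in it.
- distributor_well (a point): centre of the floor of the distributor's well, a round recess 73 mm wide, 18 mm deep (mouth flared to 81 mm), in one of the dock's four equal wooden blocks (96 mm square, in a row, order varies; top 31 mm above the worktop, well floor 13 mm). Fixed. z up, y along the row, x across it. The widest and deepest well; at the start the tamper stands in it.
- pad (a point): centre of the top of the tamping pad, a flat grey rubber pad, 82 x 82 mm, on the fourth block of the dock; its top is 32 mm above the worktop. Empty at the start; free to set something on for a moment. Axes as for the wells.
- leveller_mid (a point): bystander: black round dosing tin with lid, 82 mm across, 68 mm high, on the worktop to the left of the dock. The point is at its centre, 34 mm above its underside.
- jar_mid (a point): bystander: jar of cleaning tablets with a white screw lid, 65 mm across, 84 mm high, behind the dock. The point is at its centre, 42 mm up.
- timer_mid (a point): bystander: small white kitchen timer, 62 x 68 mm, 21 mm high, lying on the worktop to the right of the dock. The point is at its centre, 10 mm up.
Things that resemble listed ones, but are neither listed nor needed, are in the scene too. Leave any purple look-alike of the part that bears tamper_mid alone.

How it is judged:
By the outcome, as a careful person would: the job done as asked, in the order asked, and still so for the second after the job is handed in, with the robot touching nothing.
It also fails if it takes over 93 s, if anything falls off the work surface, if the arm or the gripper's body presses on something with over 40 N, if the wrist force passes 120 N, or if a joint passes its speed limit or range.

## Working session

There is one attempt and no reset: what is moved stays moved. The work goes in short steps, Python scripts to look and compute and a tool call to move; the robot and the scene stay as the last step left them, time stands still between calls to the robot, and variables do not carry over. Pictures are saved under pics/ and viewed, at most 14 in all, crops included, and the job is handed in when it is done.

Besides the shell and the picture viewer there is one more tool, called as name(argument=value, ...), one argument or row to a line, values as JSON. servo_tool: Moves the arm, as the interface text tells. Its arguments: {"type":"object","properties":{"moves":{"type":"array"},"jaw":{"type":"number"},"squeeze":{"type":"number"}},"required":["moves"]}

```bash
mkdir -p pics; cat > h.py <<'E'
import numpy as np, cv2
from workcell import manip
from scipy.spatial.transform import Rotation as Rn
def K(c):
    f=c["color"].shape[0]/2/np.tan(np.radians(c["fovy"])/2); return f,c["cx"],c["cy"]
def ray(c,uv):
    f,cx,cy=K(c); d=np.array([(uv[0]-cx)/f,(uv[1]-cy)/f,1.]); R=np.array(c["R"]);t=np.array(c["t"]).ravel()
    return -R.T@t, R.T@d
def atz(c,uv,z):
    o,d=ray(c,uv); return o+d*(z-o[2])/d[2]
def cam(n):
    s=manip.get_state(); c=manip.read_camera(n)
    if n=="wrist":
        T=np.eye(4);T[:3,:3]=Rn.from_quat(s["orientation"]).as_matrix();T[:3,3]=s["tool_pos"]
        M=np.linalg.inv(T@np.array(c["tool_from_camera"])); c["R"]=M[:3,:3];c["t"]=M[:3,3]
    return c
def proj(c,X):
    f,cx,cy=K(c); p=np.array(c["R"])@np.array(X,float)+np.array(c["t"]).ravel(); return f*p[0]/p[2]+cx,f*p[1]/p[2]+cy
def togo(X):
    "shift in tool axes (m) to bring TCP to world X mm"
    s=manip.get_state(); return Rn.from_quat(s["orientation"]).as_matrix().T@(np.array(X)-s["tool_pos"])/1000
E
python3 - <<'E'
from h import *
import pickle
s=manip.get_state(); print(s["orientation"],Rn.from_quat(s["orientation"]).as_matrix().round(3),s["clock"],s["opening"])
cs={n:cam(n) for n in("scene","top")}
pickle.dump(cs,open("c0.pkl","wb"))
for n,c in cs.items():
    print(n,c["fovy"],K(c),ray(c,(256,192)))
cv2.imwrite("pics/a.png",cv2.resize(cs["top"]["color"],(800,600),interpolation=cv2.INTER_CUBIC))
cv2.imwrite("pics/b.png",cv2.resize(cs["scene"]["color"],(800,600),interpolation=cv2.INTER_CUBIC))
E
```

```text
[ 9.84742285e-01  1.74016378e-01 -1.12642026e-04 -9.58462271e-04] [[ 0.939  0.343 -0.001]
 [ 0.343 -0.939  0.002]
 [ 0.    -0.002 -1.   ]] 0.0 85.62211251434685
scene 44.31459855197768 (np.float64(471.4857683259316), 264.48396751195156, 194.7912219447426) (array([-498.21341315,  759.24651028, 1072.55076814]), array([ 0.65084062, -0.46134584, -0.60326226]))
top 44.67488225984623 (np.float64(467.2743857108324), 251.5267295895589, 191.88149540741048) (array([ 403.81332995,  -40.7954422 , 1492.26967931]), array([ 0.10660453,  0.00669597, -0.99432507]))
```

View pics/a.png

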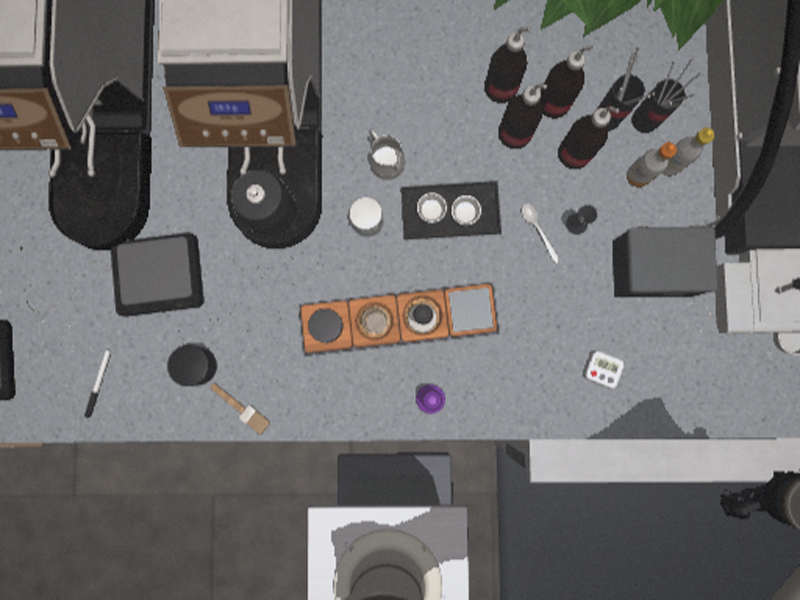

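View pics/b.png

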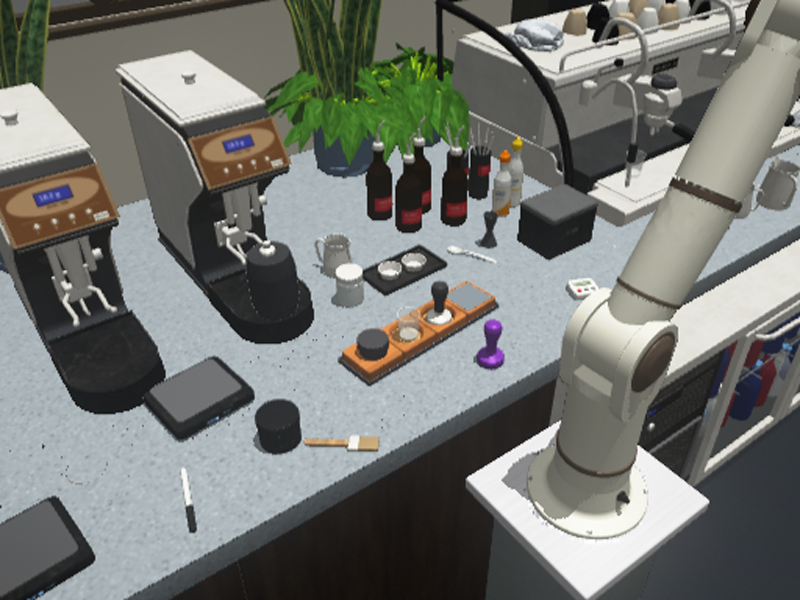

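The top view shows, left to right, the distributor (325,325), shot glass (375,321), tamper (423,315) and empty pad (471,310). Tamper candidates are the dark one in the dock (423,315), a purple one (430,398, leave alone) and a dark object (578,218, not in the dock). Glass candidates are the one in the dock and the cups at (432,208) and (465,211). I choose the ones in the dock and will crop closer.

```bash
python3 - <<'E'
from h import *
import pickle
c=pickle.load(open("c0.pkl","rb"))["top"]
im=c["color"][175:235,185:325]
cv2.imwrite("pics/c.png",cv2.resize(im,None,fx=5.7,fy=5.7,interpolation=cv2.INTER_CUBIC)[:, :800])
E
```

```text
(no output)
```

View pics/c.png

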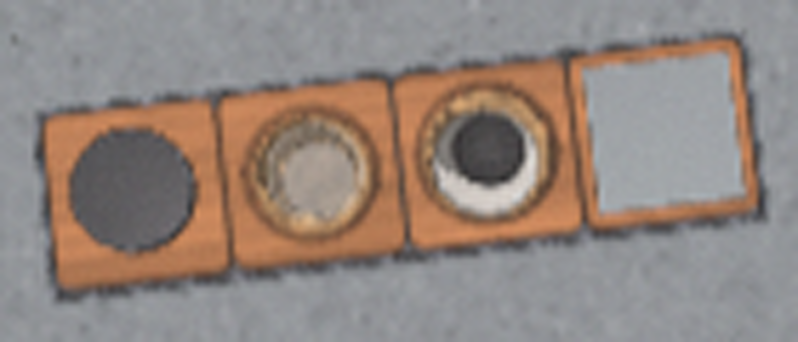

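The crop shows the dock corners at (43,115), (738,38), (760,212), (62,292), the distributor centre at (133,189), glass about (317,172), well 2 centre (312,173), well 3 centre (487,152), knob (489,148) and pad (664,133).

```bash
python3 - <<'E'
from h import *
import pickle
c=pickle.load(open("c0.pkl","rb"))["top"]
def p(x,y,z): return atz(c,((x+.5)/5.7-.5+185,(y+.5)/5.7-.5+175),z)
C=[p(43,115,31),p(738,38,31),p(760,212,31),p(62,292,31)]
for q in C: print(q.round(1))
m=sum(C)/4; d=(C[1]-C[0]+C[2]-C[3])/2; L=np.linalg.norm(d);e=d/L
print("len",L,"wid",np.linalg.norm(C[0]-C[3]),np.linalg.norm(C[1]-C[2]),"ang",np.degrees(np.arctan2(e[1],e[0])))
for k in(-1.5,-.5,.5,1.5): print("block",(m+e*k*L/4).round(1))
for n,a in dict(dist=(133,189,69),well2=(312,173,31),glassfoot=(320,173,25),well3=(487,152,31),knob=(489,148,13+95),pad=(664,133,32)).items(): print(n,p(*a).round(1))
s=manip.get_state();print(s["tool_pos"],s["force"])
E
```

```text
[553.5 170.3  31. ]
[ 592.8 -213.9   31. ]
[ 496.6 -223.9   31. ]
[455.8 159.2  31. ]
len 385.7412945927764 wid 98.34689309597609 96.75235970223797 ang -84.04206036046658
block [509.7 116.8  31. ]
block [519.7  20.9  31. ]
block [529.7 -75.   31. ]
block [ 539.7 -170.9   31. ]
dist [509.3 116.2  69. ]
well2 [520.1  21.7  31. ]
glassfoot [520.6  17.5  25. ]
well3 [530.9 -74.7  31. ]
knob [526.3 -74.  108. ]
pad [ 540.4 -172.1   32. ]
[ 222.46575509 -610.02724062  202.85927046] [-0.17308582  0.48263629  0.30172648]
```

```bash
cat >> h.py <<'E'
a=np.radians(5.96)
def plan(X):
    s=manip.get_state(); R=Rn.from_quat(s["orientation"])
    y=np.array([np.cos(a),np.sin(a),0]); z=np.array([0,0,-1.]); T=Rn.from_matrix(np.c_[np.cross(y,z),y,z])
    print("d",togo(X).round(4),"w",(R.inv()*T).as_rotvec().round(4),"at",np.round(s["tool_pos"],1),"t",round(s["clock"],2),"op",round(s["opening"],1))
E
python3 -c "
from h import *
plan([520,-150,200]);plan([509.5,116.5,150])"
```

```text
d [ 0.4372 -0.3302  0.0034] w [-1.500e-03 -1.200e-03 -1.325e+00] at [ 222.5 -610.   202.9] t 0.1 op 85.1
d [ 0.5186 -0.5841  0.0539] w [-1.500e-03 -1.200e-03 -1.325e+00] at [ 222.5 -610.   202.9] t 0.1 op 85.1
```

servo_tool(
  moves=[
    {"dx": 0.437,"dy": -0.33,"dz": 0.003,"wx": -0.0015,"wy": -0.0012,"wz": -1.325},
    {"dx": 0.437,"dy": -0.33,"dz": 0.003,"wx": -0.0015,"wy": -0.0012,"wz": -1.325},
    {"dx": 0.437,"dy": -0.33,"dz": 0.003,"wx": -0.0015,"wy": -0.0012,"wz": -1.325},
    {"dx": 0.437,"dy": -0.33,"dz": 0.003,"wx": -0.0015,"wy": -0.0012,"wz": -1.325},
    {"dx": 0.437,"dy": -0.33,"dz": 0.003,"wx": -0.0015,"wy": -0.0012,"wz": -1.325},
    {"dx": 0.437,"dy": -0.33,"dz": 0.003,"wx": -0.0015,"wy": -0.0012,"wz": -1.325},
    {"dx": 0.437,"dy": -0.33,"dz": 0.003,"wx": -0.0015,"wy": -0.0012,"wz": -1.325},
    {"dx": 0.437,"dy": -0.33,"dz": 0.003,"wx": -0.0015,"wy": -0.0012,"wz": -1.325},
    {"dx": 0.437,"dy": -0.33,"dz": 0.003,"wx": -0.0015,"wy": -0.0012,"wz": -1.325},
    {"dx": 0.437,"dy": -0.33,"dz": 0.003,"wx": -0.0015,"wy": -0.0012,"wz": -1.325},
    {"dx": 0.437,"dy": -0.33,"dz": 0.003,"wx": -0.0015,"wy": -0.0012,"wz": -1.325},
    {"dx": 0.437,"dy": -0.33,"dz": 0.003,"wx": -0.0015,"wy": -0.0012,"wz": -1.325},
  ],
)

```text
clock: 1.3
tool_pos: [523.6, -141.8, 201.5]
orientation: [0.665, 0.747, 0.002, 0.001]
force: [-0.3, 0.6, 1.0]
opening: 85.7
finger_force: 0.0
```

```bash
python3 -c "
from h import *
plan([509.5,116.5,160])"
```

```text
d [0.2581 0.0158 0.0421] w [ 0.0041 -0.0021  0.0121] at [ 523.6 -141.8  201.5] t 1.3 op 85.7
```

servo_tool(
  moves=[
    {"dx": 0.22,"dy": 0.017,"dz": 0},
    {"dx": 0.22,"dy": 0.017,"dz": 0},
    {"dx": 0.22,"dy": 0.017,"dz": 0},
    {"dx": 0.22,"dy": 0.017,"dz": 0},
    {"dx": 0.22,"dy": 0.017,"dz": 0},
    {"dx": 0.22,"dy": 0.017,"dz": 0},
    {"dx": 0.22,"dy": 0.017,"dz": 0},
    {"dx": 0.22,"dy": 0.017,"dz": 0},
  ],
)

```text
validation failed for argument at $.mo...
```

```bash
python3 -c "
from h import *
import pickle
c=cam('wrist');pickle.dump(c,open('c1.pkl','wb'))
cv2.imwrite('pics/d.png',cv2.resize(c['color'],(800,600),interpolation=cv2.INTER_CUBIC))
for X in([509.6,116.6,69],[519.9,21.3,31],[530.2,-74.8,31],[526.3,-74,108],[517,20,81]): print(X,np.array(proj(c,X)).round(0)/.64)
plan([509.5,116.5,45])"
```

```text
[509.6, 116.6, 69] [ 428.125  -170.3125]
[519.9, 21.3, 31] [420.3125  43.75  ]
[530.2, -74.8, 31] [417.1875 184.375 ]
[526.3, -74, 108] [417.1875 185.9375]
[517, 20, 81] [418.75   21.875]
d [0.2622 0.017  0.156 ] w [ 0.0015 -0.0001  0.0083] at [ 521.7 -146.   200.9] t 1.35 op 85.9
```

View pics/d.png

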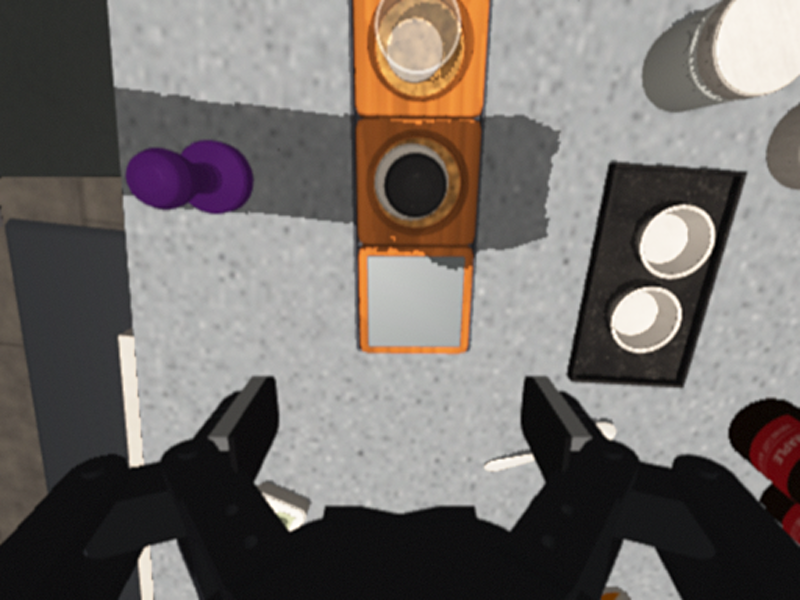

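The wrist view confirms the tamper knob at (415,185) and its well at (418,183), against predictions of (417,186) and (417,184). The glass is at (418,25) and the pad is empty. The move was refused because some keys were missing, so I'll send all of them.

servo_tool(
  moves=[
    {"dx": 0.133,"dy": 0.008,"dz": 0.0,"wx": 0,"wy": 0,"wz": 0},
    {"dx": 0.133,"dy": 0.008,"dz": 0.0,"wx": 0,"wy": 0,"wz": 0},
    {"dx": 0.133,"dy": 0.008,"dz": 0.0,"wx": 0,"wy": 0,"wz": 0},
    {"dx": 0.133,"dy": 0.008,"dz": 0.0,"wx": 0,"wy": 0,"wz": 0},
    {"dx": 0.133,"dy": 0.008,"dz": 0.0,"wx": 0,"wy": 0,"wz": 0},
    {"dx": 0.133,"dy": 0.008,"dz": 0.0,"wx": 0,"wy": 0,"wz": 0},
  ],
)

```text
clock: 1.95
tool_pos: [514.1, -20.2, 200.2]
orientation: [0.671, 0.742, -0.001, 0.001]
force: [0.4, 0.2, 0.7]
opening: 85.4
finger_force: 0.0
```

```bash
python3 -c "
from h import *
import pickle
c=cam('wrist');pickle.dump(c,open('c1.pkl','wb'))
cv2.imwrite('pics/e.png',cv2.resize(c['color'],(800,600),interpolation=cv2.INTER_CUBIC))
for X in([509.6,116.6,69],[509.6,116.6,31],[519.9,21.3,31],[517,20,81],[520,17.5,25]): print(X,np.array(proj(c,X)).round(1)/.64)
plan([509.5,116.5,45]);plan([520,-150,200])"
```

```text
[509.6, 116.6, 69] [414.375   70.9375]
[509.6, 116.6, 31] [412.5      82.65625]
[519.9, 21.3, 31] [412.03125 216.25   ]
[517, 20, 81] [409.84375 225.46875]
[520, 17.5, 25] [411.40625 220.15625]
d [0.1369 0.0091 0.1549] w [-0.0004  0.0024 -0.0036] at [514.2 -20.2 200.2] t 2.0 op 85.4
d [-0.1297 -0.0073  0.0005] w [-0.0004  0.0024 -0.0036] at [514.2 -20.2 200.2] t 2.0 op 85.4
```

View pics/e.png

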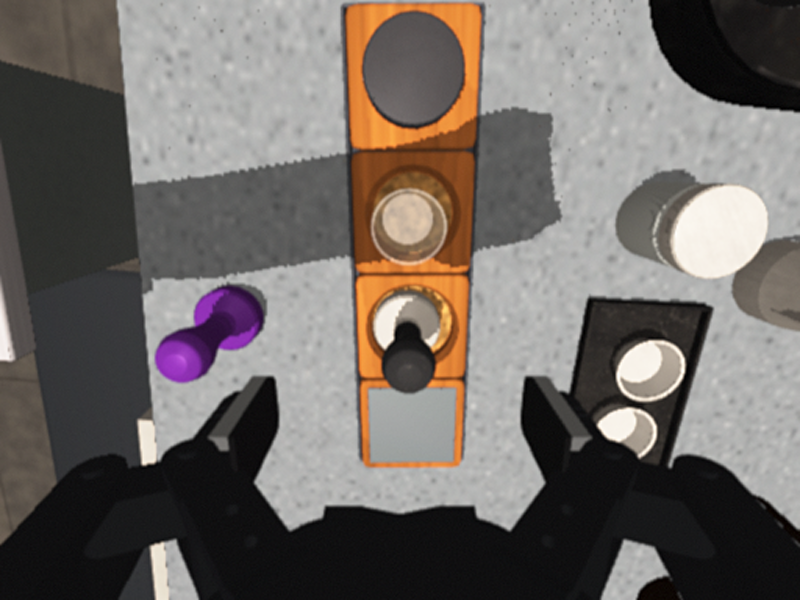

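The distributor top is at (413,69) and the glass rim at (409,226), both within 2 px of prediction. Next I'll grasp the distributor.

servo_tool(
  moves=[
    {"dx": 0.05,"dy": 0.003,"dz": 0.0,"wx": 0,"wy": 0,"wz": 0},
    {"dx": 0.098,"dy": 0.006,"dz": 0.01,"wx": 0,"wy": 0,"wz": 0},
    {"dx": 0.134,"dy": 0.0085,"dz": 0.04,"wx": 0,"wy": 0,"wz": 0},
    {"dx": 0.134,"dy": 0.0085,"dz": 0.08,"wx": 0,"wy": 0,"wz": 0},
    {"dx": 0.134,"dy": 0.0085,"dz": 0.1,"wx": 0,"wy": 0,"wz": 0},
    {"dx": 0.134,"dy": 0.0085,"dz": 0.1,"wx": 0,"wy": 0,"wz": 0},
    {"dx": 0.134,"dy": 0.0085,"dz": 0.1,"wx": 0,"wy": 0,"wz": 0},
  ],
)

```text
clock: 2.7
tool_pos: [509.3, 115.2, 100.5]
orientation: [0.67, 0.742, -0.001, 0.001]
force: [1.0, 0.3, 0.7]
opening: 85.1
finger_force: 0.0
```

```bash
python3 -c "
from h import *
plan([509.5,116.5,45])"
```

```text
d [0.0013 0.0003 0.0555] w [-0.0003  0.0016 -0.002 ] at [509.3 115.2 100.5] t 2.7 op 85.1
```

servo_tool(
  moves=[
    {"dx": 0.001,"dy": 0,"dz": 0.03,"wx": 0,"wy": 0,"wz": -0.002},
    {"dx": 0.001,"dy": 0,"dz": 0.05,"wx": 0,"wy": 0,"wz": -0.002},
    {"dx": 0.001,"dy": 0,"dz": 0.055,"wx": 0,"wy": 0,"wz": -0.002},
    {"dx": 0.001,"dy": 0,"dz": 0.055,"wx": 0,"wy": 0,"wz": -0.002},
    {"dx": 0.001,"dy": 0,"dz": 0.055,"wx": 0,"wy": 0,"wz": -0.002},
  ],
)

```text
clock: 3.2
tool_pos: [510.3, 117.2, 46.9]
orientation: [0.669, 0.743, 0.001, 0.002]
force: [0.4, -0.2, -0.2]
opening: 85.7
finger_force: 0.0
```

servo_tool(
  moves=[
    {"dx": 0,"dy": 0,"dz": 0,"wx": 0,"wy": 0,"wz": 0},
    {"dx": 0,"dy": 0,"dz": 0,"wx": 0,"wy": 0,"wz": 0},
    {"dx": 0,"dy": 0,"dz": 0,"wx": 0,"wy": 0,"wz": 0},
    {"dx": 0,"dy": 0,"dz": 0,"wx": 0,"wy": 0,"wz": 0},
    {"dx": 0,"dy": 0,"dz": 0,"wx": 0,"wy": 0,"wz": 0},
    {"dx": 0,"dy": 0,"dz": 0,"wx": 0,"wy": 0,"wz": 0},
  ],
  jaw=0.06,
  squeeze=50,
)

```text
clock: 3.8
tool_pos: [508.9, 117.2, 45.4]
orientation: [0.669, 0.744, -0.0, 0.001]
force: [0.0, 0.2, -0.3]
opening: 59.9
finger_force: 0.0
```

Opening is 59.9 mm with no force, so the grasp missed. I'll look.

```bash
python3 -c "
from h import *
c=cam('wrist');a1=c['color']
s=cam('scene');b=s['color'][190:250,200:300]
cv2.imwrite('pics/f.png',np.hstack([cv2.resize(a1,(440,330)),cv2.resize(b,(360,330),interpolation=cv2.INTER_CUBIC)]))
print(manip.get_state()['finger_force'],manip.get_state()['opening'])"
```

```text
0.0 59.63489478245338
```

View pics/f.png

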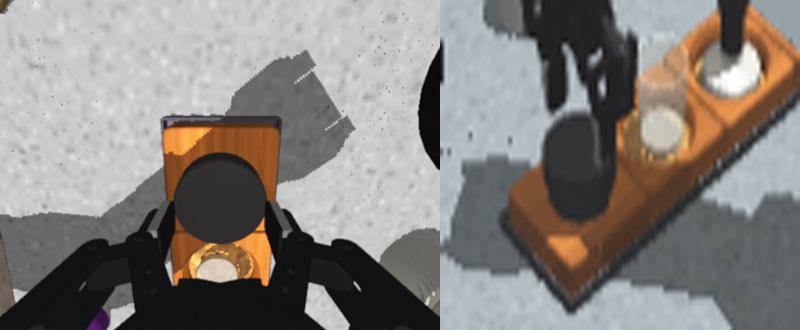

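The disc centre is at about (220,209) in the left panel, which is about (256,243) at full size. It looks ahead of the fingers, so I'll compute its position.

```bash
python3 -c "
from h import *
c=cam('wrist')
for uv in [(220,209),(220,152),(176,200),(265,200)]:
  print(uv,atz(c,((uv[0])/440*512,(uv[1])/330*384),69).round(1))
print(np.round(proj(c,[509.5,116.5,69]),0),np.array(c['tool_from_camera']).round(2))
g=manip.get_state();plan([509.5,116.5,45])
# block back-left/right corners
for X in ([553.5,170.3,31],[455.8,159.2,31]): print(np.array(proj(c,X))*440/512)
t=cam('top'); cv2.imwrite('pics/g.png',cv2.resize(t['color'][165:240,180:280],(800,600),interpolation=cv2.INTER_CUBIC))
"
```

```text
(220, 209) [508.8 115.6  69. ]
(220, 152) [504.4 156.7  69. ]
(176, 200) [477.6 119.3  69. ]
(265, 200) [539.2 125.8  69. ]
[257. 242.] [[   0.     -0.95   -0.3    75.68]
 [   1.      0.      0.     -0.82]
 [  -0.     -0.3     0.95 -168.94]
 [   0.      0.      0.      1.  ]]
d [-0.0008  0.0006  0.0003] w [0.0003 0.0017 0.0021] at [508.8 117.2  45.3] t 3.95 op 60.1
[282.90554403 130.26459273]
[159.65393356 131.07630988]
```

View pics/g.png

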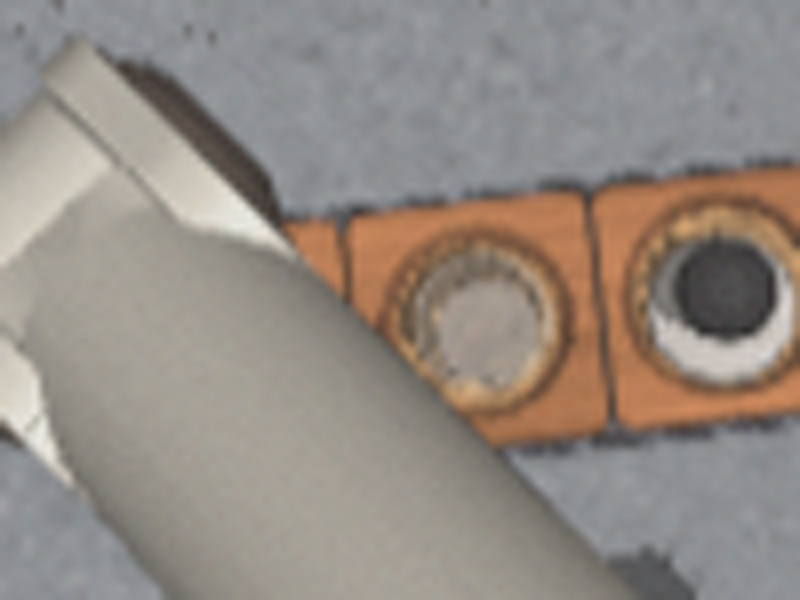

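```bash
python3 -c "
from h import *
c=cam('wrist');f,cx,cy=K(c);T=np.linalg.inv(np.array(c['tool_from_camera']))
def pj(p):
  q=T@np.array([*p,1]);return np.array([f*q[0]/q[2]+cx,f*q[1]/q[2]+cy])
for z in(0,-13,-25,-40,-50):
  print(z,[ (pj((x,sy*42.5,z))/.64).round(0) for x in(-11,11) for sy in(1,-1)],[ (pj((x,sy*30,z))*440/512).round(0) for x in(-11,11) for sy in (1,-1)])
cv2.imwrite('pics/h.png',cv2.resize(c['color'][190:384,120:380],(800,597),interpolation=cv2.INTER_CUBIC))
"
```

```text
0 [array([495., 374.]), array([305., 374.]), array([499., 328.]), array([302., 328.])] [array([257., 205.]), array([183., 205.]), array([258., 180.]), array([182., 180.])]
-13 [array([502., 388.]), array([299., 388.]), array([506., 339.]), array([295., 339.])] [array([260., 213.]), array([181., 213.]), array([261., 187.]), array([179., 187.])]
-25 [array([509., 403.]), array([292., 403.]), array([514., 352.]), array([287., 351.])] [array([262., 222.]), array([178., 222.]), array([264., 193.]), array([176., 193.])]
-40 [array([520., 425.]), array([282., 425.]), array([525., 370.]), array([276., 370.])] [array([267., 234.]), array([174., 234.]), array([269., 203.]), array([172., 203.])]
-50 [array([528., 443.]), array([274., 443.]), array([534., 384.]), array([267., 384.])] [array([270., 244.]), array([171., 244.]), array([272., 211.]), array([169., 211.])]
```

View pics/h.png

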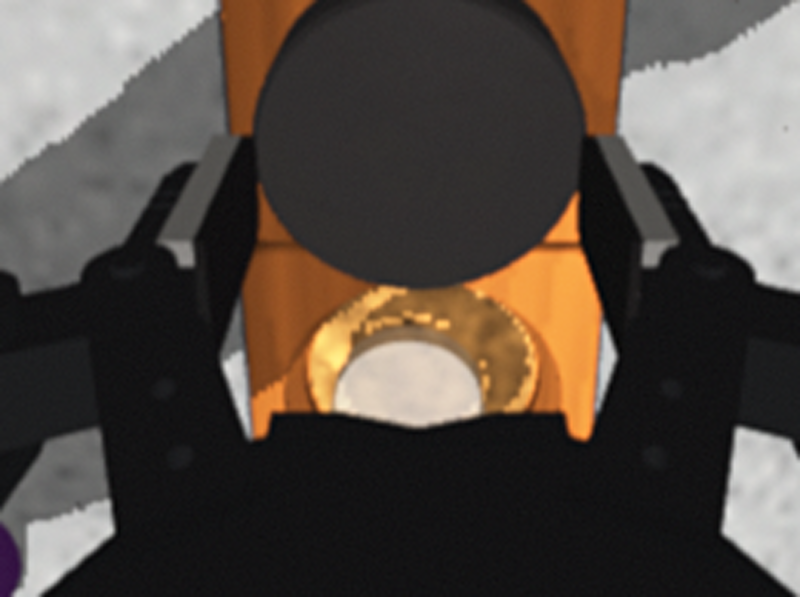

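The finger tips show at about (201,234), which puts them about 38 mm behind the TCP. That places the real tips near z 83, above the disc, and explains the miss. I'll open, go 28 mm lower and try again with a light grip.

servo_tool(
  moves=[
    {"dx": 0,"dy": 0,"dz": 0,"wx": 0,"wy": 0,"wz": 0},
    {"dx": 0,"dy": 0,"dz": 0,"wx": 0,"wy": 0,"wz": 0},
    {"dx": 0,"dy": 0,"dz": 0,"wx": 0,"wy": 0,"wz": 0},
    {"dx": 0,"dy": 0,"dz": 0.01,"wx": 0,"wy": 0,"wz": 0},
    {"dx": 0,"dy": 0,"dz": 0.02,"wx": 0,"wy": 0,"wz": 0},
    {"dx": 0,"dy": 0,"dz": 0.028,"wx": 0,"wy": 0,"wz": 0},
    {"dx": 0,"dy": 0,"dz": 0.028,"wx": 0,"wy": 0,"wz": 0},
  ],
  jaw=0.085,
)

```text
clock: 4.75
tool_pos: [507.5, 116.8, 15.7]
orientation: [0.669, 0.744, -0.002, -0.0]
force: [-0.5, 0.3, 0.4]
opening: 85.0
finger_force: 0.0
```

servo_tool(
  moves=[
    {"dx": 0,"dy": 0,"dz": 0,"wx": 0,"wy": 0,"wz": 0},
    {"dx": 0,"dy": 0,"dz": 0,"wx": 0,"wy": 0,"wz": 0},
    {"dx": 0,"dy": 0,"dz": 0,"wx": 0,"wy": 0,"wz": 0},
    {"dx": 0,"dy": 0,"dz": 0,"wx": 0,"wy": 0,"wz": 0},
    {"dx": 0,"dy": 0,"dz": 0,"wx": 0,"wy": 0,"wz": 0},
    {"dx": 0,"dy": 0,"dz": 0,"wx": 0,"wy": 0,"wz": 0},
  ],
  jaw=0.06,
  squeeze=30,
)

```text
clock: 5.35
tool_pos: [509.1, 117.4, 17.6]
orientation: [0.669, 0.744, -0.0, 0.001]
force: [0.4, 1.1, 1.4]
opening: 65.9
finger_force: 34.1
```

```bash
python3 -c "
from h import *
c=cam('wrist')
cv2.imwrite('pics/i.png',cv2.resize(c['color'][190:384,120:380],(800,597),interpolation=cv2.INTER_CUBIC))
plan([509.5,116.5,17])"
```

```text
d [-0.001   0.0002  0.0006] w [0.0011 0.0014 0.0022] at [509.2 117.4  17.6] t 5.4 op 65.7
```

View pics/i.png

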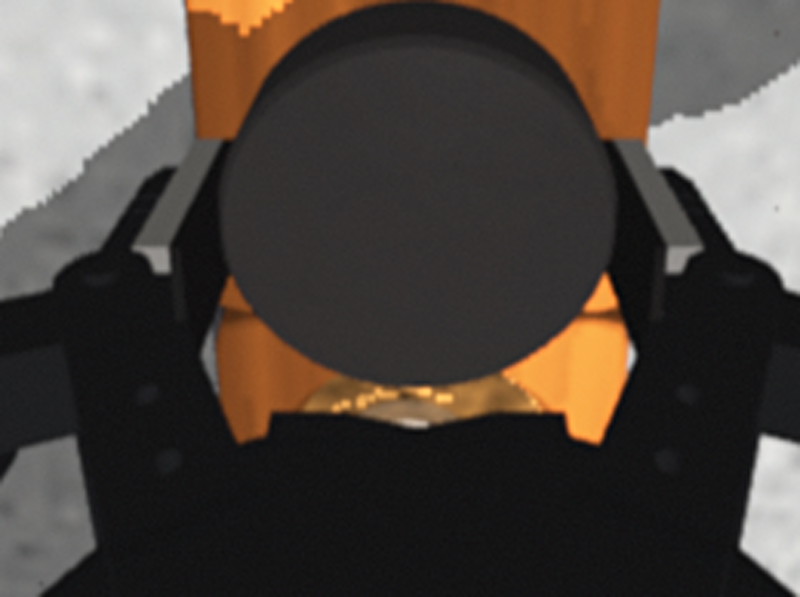

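Gripped: opening 65.8 mm, force 34 N. The fingers flank the disc at (215,200) and (620,200). Next I'll lift it and carry it over to the pad.

servo_tool(
  moves=[
    {"dx": 0,"dy": 0,"dz": 0,"wx": 0,"wy": 0,"wz": 0},
    {"dx": 0,"dy": 0,"dz": -0.02,"wx": 0,"wy": 0,"wz": 0},
    {"dx": 0,"dy": 0,"dz": -0.06,"wx": 0,"wy": 0,"wz": 0},
    {"dx": 0,"dy": 0,"dz": -0.1,"wx": 0,"wy": 0,"wz": 0},
    {"dx": -0.02,"dy": 0,"dz": -0.12,"wx": 0,"wy": 0,"wz": 0},
    {"dx": -0.06,"dy": 0,"dz": -0.12,"wx": 0,"wy": 0,"wz": 0},
    {"dx": -0.105,"dy": 0,"dz": -0.12,"wx": 0,"wy": 0,"wz": 0},
    {"dx": -0.15,"dy": 0,"dz": -0.12,"wx": 0,"wy": 0,"wz": 0},
    {"dx": -0.195,"dy": 0,"dz": -0.12,"wx": 0,"wy": 0,"wz": 0},
    {"dx": -0.24,"dy": 0,"dz": -0.12,"wx": 0,"wy": 0,"wz": 0},
    {"dx": -0.275,"dy": 0.001,"dz": -0.12,"wx": 0,"wy": 0,"wz": 0},
    {"dx": -0.29,"dy": 0.001,"dz": -0.12,"wx": 0,"wy": 0,"wz": 0},
  ],
  squeeze=50,
)

```text
clock: 6.6
tool_pos: [539.1, -176.8, 136.7]
orientation: [0.671, 0.741, -0.002, 0.001]
force: [0.5, 0.6, -3.5]
opening: 65.2
finger_force: 58.2
```

servo_tool(
  moves=[
    {"dx": 0,"dy": 0,"dz": 0.0,"wx": 0,"wy": 0,"wz": 0},
    {"dx": 0,"dy": 0,"dz": 0.03,"wx": 0,"wy": 0,"wz": 0},
    {"dx": 0,"dy": 0,"dz": 0.065,"wx": 0,"wy": 0,"wz": 0},
    {"dx": 0,"dy": 0,"dz": 0.09,"wx": 0,"wy": 0,"wz": 0},
    {"dx": 0,"dy": 0,"dz": 0.1,"wx": 0,"wy": 0,"wz": 0},
    {"dx": 0,"dy": 0,"dz": 0.105,"wx": 0,"wy": 0,"wz": 0},
    {"dx": 0,"dy": 0,"dz": 0.105,"wx": 0,"wy": 0,"wz": 0},
  ],
)

```text
clock: 7.3
tool_pos: [540.9, -170.0, 33.1]
orientation: [0.668, 0.744, -0.0, 0.001]
force: [0.2, 0.1, -2.7]
opening: 65.2
finger_force: 58.0
```

```bash
python3 -c "
from h import *
plan([540,-171.5,18.6])
s=manip.get_state();print(s['force'],s['finger_force'])"
```

```text
d [-0.0013 -0.0011  0.0145] w [0.0007 0.0013 0.0033] at [ 540.9 -170.    33.1] t 7.3 op 65.2
[ 0.24371464  0.06109667 -2.67654179] 58.007463812828064
```

servo_tool(
  moves=[
    {"dx": -0.001,"dy": -0.001,"dz": 0.006,"wx": 0,"wy": 0,"wz": 0},
    {"dx": -0.001,"dy": -0.001,"dz": 0.01,"wx": 0,"wy": 0,"wz": 0},
    {"dx": -0.001,"dy": -0.001,"dz": 0.012,"wx": 0,"wy": 0,"wz": 0},
    {"dx": -0.001,"dy": -0.001,"dz": 0.0135,"wx": 0,"wy": 0,"wz": 0},
    {"dx": -0.001,"dy": -0.001,"dz": 0.0145,"wx": 0,"wy": 0,"wz": 0},
    {"dx": -0.001,"dy": -0.001,"dz": 0.0145,"wx": 0,"wy": 0,"wz": 0},
  ],
)

```text
clock: 7.9
tool_pos: [539.8, -172.4, 18.8]
orientation: [0.669, 0.744, -0.001, 0.001]
force: [-1.6, 0.1, 1.8]
opening: 65.4
finger_force: 58.6
```

servo_tool(
  moves=[
    {"dx": 0,"dy": 0,"dz": 0,"wx": 0,"wy": 0,"wz": 0},
    {"dx": 0,"dy": 0,"dz": 0,"wx": 0,"wy": 0,"wz": 0},
    {"dx": 0,"dy": 0,"dz": 0,"wx": 0,"wy": 0,"wz": 0},
    {"dx": 0,"dy": 0,"dz": 0,"wx": 0,"wy": 0,"wz": 0},
    {"dx": 0,"dy": 0,"dz": -0.02,"wx": 0,"wy": 0,"wz": 0},
    {"dx": 0,"dy": 0,"dz": -0.06,"wx": 0,"wy": 0,"wz": 0},
    {"dx": 0,"dy": 0,"dz": -0.105,"wx": 0,"wy": 0,"wz": 0},
    {"dx": 0.03,"dy": 0,"dz": -0.12,"wx": 0,"wy": 0,"wz": 0},
    {"dx": 0.06,"dy": -0.001,"dz": -0.12,"wx": 0,"wy": 0,"wz": 0},
    {"dx": 0.07,"dy": -0.001,"dz": -0.12,"wx": 0,"wy": 0,"wz": 0},
    {"dx": 0.07,"dy": -0.001,"dz": -0.12,"wx": 0,"wy": 0,"wz": 0},
  ],
  jaw=0.085,
)

```text
clock: 9.0
tool_pos: [531.0, -100.9, 138.4]
orientation: [0.667, 0.745, -0.0, 0.001]
force: [-0.3, 0.2, 0.3]
opening: 84.9
finger_force: 0.0
```

```bash
python3 -c "
from h import *
c=cam('wrist')
cv2.imwrite('pics/j.png',cv2.resize(c['color'],(800,600),interpolation=cv2.INTER_CUBIC))
for X in([509.6,116.6,31],[519.9,21.3,31],[517.5,19.5,81],[509.6,116.6,19]): print(X,np.array(proj(c,X)).round(1)/.64)
plan([517.5,19.5,14])"
```

```text
[509.6, 116.6, 31] [ 404.6875  -112.34375]
[519.9, 21.3, 31] [403.59375  88.28125]
[517.5, 19.5, 81] [399.53125  72.5    ]
[509.6, 116.6, 19] [404.375  -98.4375]
d [ 0.1232 -0.0004  0.1237] w [-0.0001  0.0024  0.0033] at [ 531.1 -102.7  138. ] t 9.05 op 85.2
```

View pics/j.png

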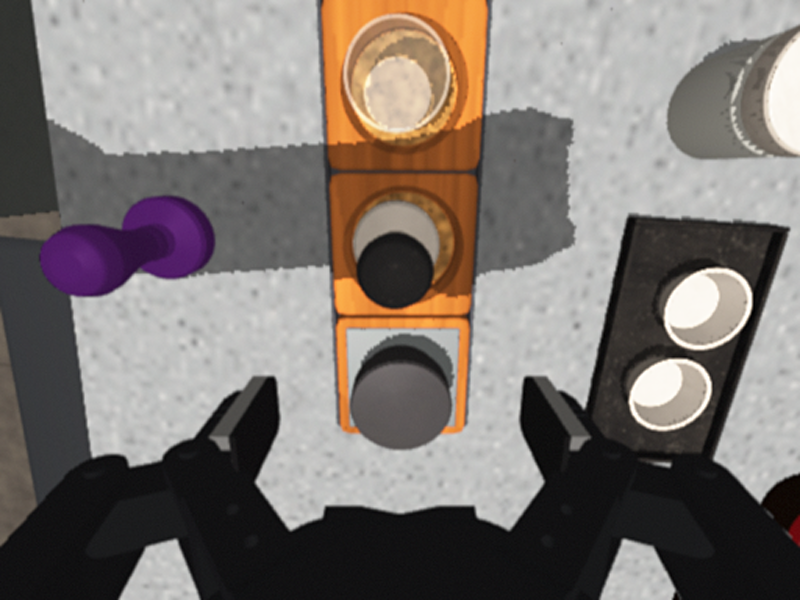

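The distributor is on the pad at (400,395). The tamper stands at (395,265) and the glass rim is centred at about (398,68). Next is the glass.

servo_tool(
  moves=[
    {"dx": 0.04,"dy": 0,"dz": 0,"wx": 0,"wy": 0,"wz": 0},
    {"dx": 0.085,"dy": 0,"dz": 0,"wx": 0,"wy": 0,"wz": 0},
    {"dx": 0.115,"dy": 0,"dz": 0.01,"wx": 0,"wy": 0,"wz": 0},
    {"dx": 0.1245,"dy": 0,"dz": 0.03,"wx": 0,"wy": 0,"wz": 0},
    {"dx": 0.1245,"dy": 0,"dz": 0.06,"wx": 0,"wy": 0,"wz": 0},
    {"dx": 0.1245,"dy": 0,"dz": 0.09,"wx": 0,"wy": 0,"wz": 0},
    {"dx": 0.1245,"dy": 0,"dz": 0.11,"wx": 0,"wy": 0,"wz": 0},
    {"dx": 0.1245,"dy": 0,"dz": 0.12,"wx": 0,"wy": 0,"wz": 0},
    {"dx": 0.1245,"dy": 0,"dz": 0.124,"wx": 0,"wy": 0,"wz": 0},
    {"dx": 0.1245,"dy": 0,"dz": 0.124,"wx": 0,"wy": 0,"wz": 0},
  ],
)

```text
clock: 10.05
tool_pos: [518.4, 20.5, 13.8]
orientation: [0.669, 0.743, -0.001, 0.001]
force: [-0.8, 0.6, 0.0]
opening: 84.8
finger_force: 0.0
```

servo_tool(
  moves=[
    {"dx": 0,"dy": 0,"dz": 0,"wx": 0,"wy": 0,"wz": 0},
    {"dx": 0,"dy": 0,"dz": 0,"wx": 0,"wy": 0,"wz": 0},
    {"dx": 0,"dy": 0,"dz": 0,"wx": 0,"wy": 0,"wz": 0},
    {"dx": 0,"dy": 0,"dz": 0,"wx": 0,"wy": 0,"wz": 0},
    {"dx": 0,"dy": 0,"dz": 0,"wx": 0,"wy": 0,"wz": 0},
    {"dx": 0,"dy": 0,"dz": 0,"wx": 0,"wy": 0,"wz": 0},
    {"dx": 0,"dy": 0,"dz": 0,"wx": 0,"wy": 0,"wz": 0},
  ],
  jaw=0.04,
  squeeze=25,
)

```text
clock: 10.75
tool_pos: [518.9, 21.0, 15.1]
orientation: [0.669, 0.744, -0.0, 0.002]
force: [-0.8, -0.1, 5.6]
opening: 50.6
finger_force: 25.2
```

```bash
python3 -c "
from h import *
c=cam('wrist')
cv2.imwrite('pics/k.png',cv2.resize(c['color'],(800,600),interpolation=cv2.INTER_CUBIC))
plan([509.7,116.7,14]); s=manip.get_state(); print(s['force'],s['finger_force'])"
```

```text
d [0.0961 0.001  0.0008] w [0.0019 0.0025 0.0021] at [518.9  21.   15.1] t 10.8 op 51.0
[-1.65846502  0.02051962  5.0156854 ] 25.151575030758977
```

View pics/k.png

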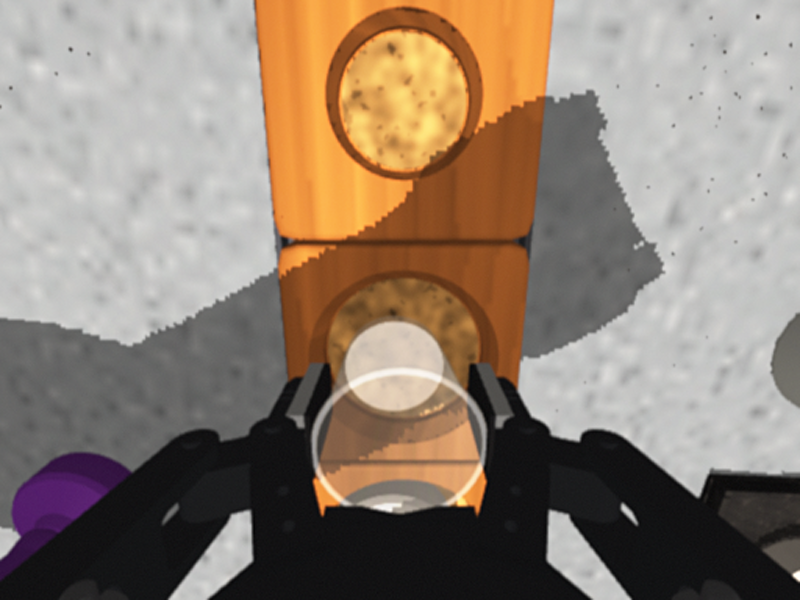

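The glass is held: opening 51 mm, force 25 N, rim centred near (399,443). The well 1 mouth is at (404,94) and its floor at about (405,99).

```bash
python3 -c "
from h import *
c=cam('wrist')
ex=np.array([-.1038,.9946,0]);ey=np.array([.9946,.1038,0])
s=manip.get_state()
def rel(u,v,z):
  d=atz(c,(u*.64,v*.64),z)-s['tool_pos'];return np.round([d@ex,d@ey],1)
print('rim far',rel(399,369,81),'L',rel(313,445,81),'R',rel(486,445,81))
for n,z,p in(('mouth',31,[(404,7),(404,180),(326,94),(483,94)]),('floor',19,[(405,26),(405,172),(341,99),(470,99)])):
  print(n,[rel(*q,z) for q in p])
"
```

```text
rim far [24.4 -0.8] L [  0.  -25.6] R [ 0.1 24.5]
mouth [array([124.9,   0.6]), array([72.7,  1. ]), array([100. , -25.1]), array([100.2,  27. ])]
floor [array([123.1,   1.2]), array([75.3,  1.5]), array([100.3, -21.7]), array([100.4,  24.7])]
```

servo_tool(
  moves=[
    {"dx": 0,"dy": 0,"dz": -0.005,"wx": 0,"wy": 0,"wz": 0},
    {"dx": 0,"dy": 0,"dz": -0.02,"wx": 0,"wy": 0,"wz": 0},
    {"dx": 0,"dy": 0,"dz": -0.032,"wx": 0,"wy": 0,"wz": 0},
    {"dx": 0.025,"dy": 0,"dz": -0.032,"wx": 0,"wy": 0,"wz": 0},
    {"dx": 0.06,"dy": 0.001,"dz": -0.032,"wx": 0,"wy": 0,"wz": 0},
    {"dx": 0.09,"dy": 0.0015,"dz": -0.032,"wx": 0,"wy": 0,"wz": 0},
    {"dx": 0.099,"dy": 0.0015,"dz": -0.026,"wx": 0,"wy": 0,"wz": 0},
    {"dx": 0.099,"dy": 0.0015,"dz": -0.022,"wx": 0,"wy": 0,"wz": 0},
    {"dx": 0.099,"dy": 0.0015,"dz": -0.02,"wx": 0,"wy": 0,"wz": 0},
    {"dx": 0.099,"dy": 0.0015,"dz": -0.02,"wx": 0,"wy": 0,"wz": 0},
    {"dx": 0.099,"dy": 0.0015,"dz": -0.02,"wx": 0,"wy": 0,"wz": 0},
  ],
)

```text
clock: 11.95
tool_pos: [509.3, 118.0, 33.7]
orientation: [0.67, 0.743, -0.001, 0.001]
force: [-0.4, 0.1, -0.7]
opening: 50.5
finger_force: 26.3
```

```bash
python3 -c "
from h import *
c=cam('wrist')
cv2.imwrite('pics/l.png',cv2.resize(c['color'][190:350,150:360],(787,600),interpolation=cv2.INTER_CUBIC))
plan([509.7,116.7,14]); s=manip.get_state(); print(s['force'],s['finger_force'])"
```

```text
d [-0.0016  0.0001  0.0198] w [ 0.0002  0.0022 -0.    ] at [509.4 118.3  33.8] t 12.0 op 50.6
[ 0.17823337 -1.06523242 -0.98480324] 26.266977433115244
```

View pics/l.png

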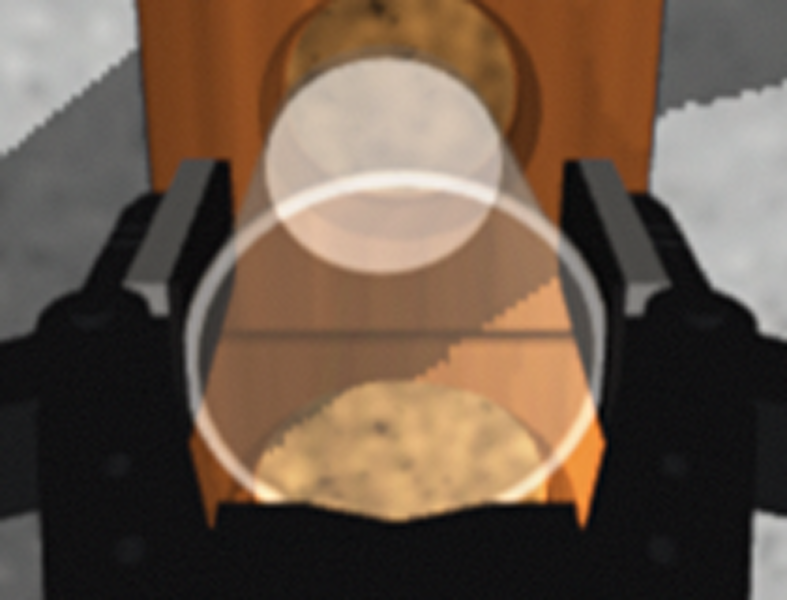

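The glass foot is at about (384,163). The well mouth spans 259–541 in x with its bottom edge at y≈238, and the floor spans 286–518.

```bash
python3 -c "
from h import *
c=cam('wrist')
ex=np.array([-.1038,.9946,0]);ey=np.array([.9946,.1038,0])
s=manip.get_state();k=3.7476
def rel(u,v,z):
  d=atz(c,((u+.5)/k-.5+150,(v+.5)/k-.5+190),z)-s['tool_pos'];return np.round([d@ex,d@ey],1)
fz=19+s['tool_pos'][2]-15.1
print('foot',[rel(*q,fz) for q in((384,57),(384,272),(266,163),(502,163))])
print('rim',[rel(*q,fz+62) for q in((395,170),(184,345),(606,345))])
print('mouth',[rel(*q,31) for q in((400,238),(259,100),(541,100))])
print('floor',[rel(*q,19) for q in((400,200),(286,75),(518,75))], 'gap',rel(400,332,31),'well2 floor top',rel(400,380,19))
"
```

```text
foot [array([15.6, -2.8]), array([-27.3,  -2.9]), array([ -4.8, -24.2]), array([-4.8, 18.5])]
rim [array([24.6, -0.9]), array([  1.4, -26.2]), array([ 1.4, 24.5])]
mouth [array([-24.1,   0.1]), array([  4.7, -26. ]), array([ 4.7, 26.1])]
floor [array([-22.3,   0.2]), array([  5. , -22.2]), array([ 5. , 23.3])] gap [-45.3   0.1] well2 floor top [-65.9   0.2]
```

```bash
python3 -c "
from h import *
c=cam('wrist')
ex=np.array([-.1038,.9946,0]);ey=np.array([.9946,.1038,0])
s=manip.get_state()
z0=s['tool_pos'][2]
def rel(u,v,z):
  d=atz(c,((u+.5)*.64-.5,(v+.5)*.64-.5),z)-s['tool_pos'];return np.round([d@ex,d@ey],1)
for zz in (19,22): print('foot in k',[rel(*q,zz-15.1+z0) for q in((395,320),(395,411),(345,366),(443,366))])
print('now same px: foot', [rel(((u)/3.7476+150)/.64,((v)/3.7476+190)/.64,18.7+19) for u,v in ((384,57),(384,272),(266,163),(502,163))],z0)
"
```

```text
foot in k [array([15.8, -2.4]), array([-27.8,  -2.5]), array([ -5.5, -24.2]), array([-5.5, 18.5])]
foot in k [array([16.9, -2.3]), array([-25.9,  -2.4]), array([ -4. , -23.7]), array([-4. , 18.1])]
now same px: foot [array([15.5, -2.6]), array([-27.5,  -2.7]), array([ -5., -24.]), array([-5. , 18.8])] 33.920465188265375
```

```bash
python3 -c "
from h import *
c=cv2.imread('pics/j.png');cv2.imwrite('pics/m1.png',cv2.resize(c[0:160,320:480],(600,600),interpolation=cv2.INTER_CUBIC))
"
```

```text
(no output)
```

View pics/m1.png

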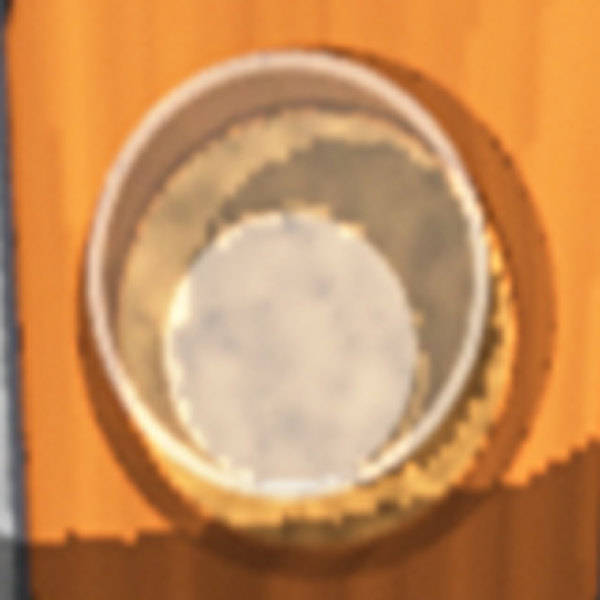

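In the free-standing crop the rim centre is (288,273), the foot (290,350), the well mouth (316,311) and the well floor (318,327).

```bash
python3 -c "
from h import *
c=cam('wrist')
ex=np.array([-.1038,.9946,0]);ey=np.array([.9946,.1038,0])
s=manip.get_state();z0=s['tool_pos'][2]
def rel(u,v,z):
  u=u/3.75+320;v=v/3.75
  d=atz(c,((u+.5)*.64-.5,(v+.5)*.64-.5),z-138+z0)-s['tool_pos'];return np.array([d@ex,d@ey])
def cen(pts,z):
  p=[rel(*q,z) for q in pts];return (p[0]+p[1]).round(1)/2,(p[2]+p[3]).round(1)/2,np.linalg.norm(p[0]-p[1]).round(1),np.linalg.norm(p[2]-p[3]).round(1)
print('rim',cen([(288,50),(288,497),(87,273),(490,273)],81))
for z in(19,24):print('foot',cen([(290,210),(290,490),(165,350),(415,350)],z))
print('mouth',cen([(316,48),(316,575),(78,311),(555,311)],31))
print('floor',cen([(318,105),(318,550),(118,327),(518,327)],19))
t=np.array([531.1,-102.7]);d=np.array([519.9,21.3])-t;print('top says well2',d@ex[:2],d@ey[:2])
"
```

```text
rim (array([119.75,  -1.8 ]), array([120.8 ,  -1.75]), np.float64(51.6), np.float64(52.0))
foot (array([121.2,  -1.7]), array([121.7,  -1.7]), np.float64(42.3), np.float64(41.6))
foot (array([120.4,  -1.7]), array([120.9,  -1.7]), np.float64(41.6), np.float64(40.9))
mouth (array([123.6 ,   2.45]), array([125.4 ,   2.55]), np.float64(75.4), np.float64(75.6))
floor (array([123.8 ,   2.95]), array([125.15,   2.95]), np.float64(66.7), np.float64(66.4))
top says well2 124.49296000000001 1.731679999999955
```

Standing free, the glass was upright, with rim and foot both near 120–121. Held, its foot reads 4.4 mm behind and 2 mm to the side of its rim, so it tilted about 4° in the grip and sits off-centre. I'll turn the tool to stand it upright and shift the foot over the well.

servo_tool(
  moves=[
    {"dx": 0.003,"dy": 0.001,"dz": 0,"wx": -0.015,"wy": 0.03,"wz": 0},
    {"dx": 0.006,"dy": 0.002,"dz": 0,"wx": -0.03,"wy": 0.06,"wz": 0},
    {"dx": 0.008,"dy": 0.003,"dz": 0,"wx": -0.03,"wy": 0.07,"wz": 0},
    {"dx": 0.008,"dy": 0.003,"dz": 0,"wx": -0.03,"wy": 0.07,"wz": 0},
    {"dx": 0.008,"dy": 0.003,"dz": 0,"wx": -0.03,"wy": 0.07,"wz": 0},
  ],
)

```text
clock: 12.65
tool_pos: [511.5, 128.0, 33.9]
orientation: [0.668, 0.743, 0.034, -0.015]
force: [-0.9, 0.9, -1.3]
opening: 50.5
finger_force: 26.3
```

```bash
python3 -c "
from h import *
c=cam('wrist')
cv2.imwrite('pics/n.png',cv2.resize(c['color'][190:350,150:360],(787,600),interpolation=cv2.INTER_CUBIC))
plan([509.7,116.7,14]); s=manip.get_state(); print(s['force'],s['finger_force'])"
```

```text
d [-0.0125 -0.0036  0.019 ] w [ 0.0304 -0.0681  0.0023] at [511.5 128.2  33.9] t 12.7 op 50.8
[ 0.80722911 -0.28055899 -0.25034149] 26.27124360529706
```

View pics/n.png

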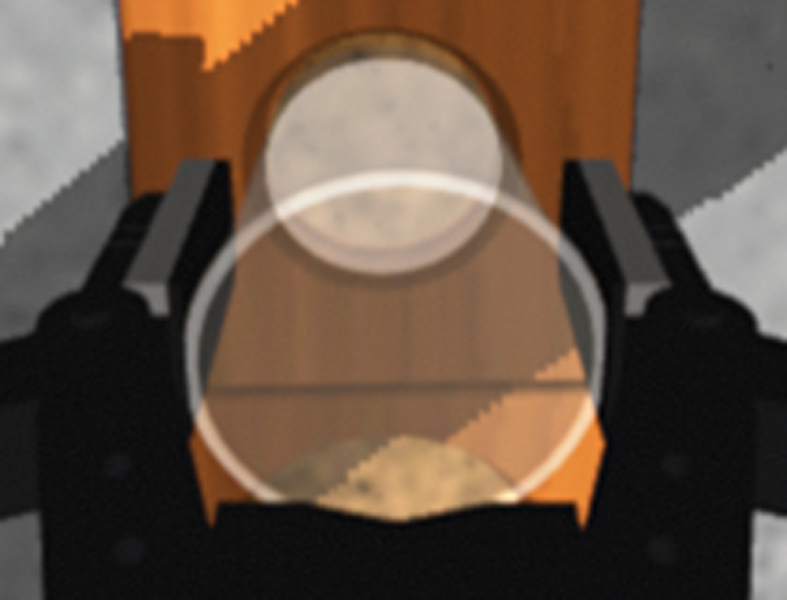

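```bash
cat > g.py <<'E'
from h import *
c=cam('wrist')
ex=np.array([-.1038,.9946,0]);ey=np.array([.9946,.1038,0]);O=np.array([509.7,116.7,0])
k=3.7476
def rel(u,v,z):
  d=atz(c,((u+.5)/k-.5+150,(v+.5)/k-.5+190),z)-O;return np.array([d@ex,d@ey]).round(1)
print('mouth',[rel(*q,31) for q in((382,30),(382,288),(245,155),(520,155))])
for z in (36,38):print('foot',[rel(*q,z) for q in((384,57),(384,272),(266,163),(502,163))])
print('rim',[rel(*q,100) for q in((395,170),(184,345),(606,345))],'gap',rel(400,386,31))
E
python3 g.py
```

```text
mouth [array([29.6, -0.2]), array([-22.2,  -0.3]), array([  5.6, -25.8]), array([ 5.1, 25.8])]
foot [array([25.9,  0.1]), array([-16.1,   0. ]), array([  6. , -21.4]), array([ 5.5, 21.7])]
foot [array([26.5,  0. ]), array([-15.,  -0.]), array([  6.8, -21.2]), array([ 6.3, 21.4])]
rim [array([30.8,  0.1]), array([  8.8, -25.1]), array([ 7.9, 25.6])] gap [-43.7   3.3]
```

The glass is now upright, rim 4.8 against foot 5.3. The foot is 1.5 mm beyond the well centre. I'll correct that and lower.

servo_tool(
  moves=[
    {"dx": -0.0015,"dy": 0,"dz": 0,"wx": 0,"wy": 0,"wz": 0},
    {"dx": -0.0017,"dy": 0,"dz": 0.004,"wx": 0,"wy": 0,"wz": 0},
    {"dx": -0.002,"dy": -0.0002,"dz": 0.008,"wx": 0,"wy": 0,"wz": 0},
    {"dx": -0.0023,"dy": -0.0003,"dz": 0.011,"wx": 0,"wy": 0,"wz": 0},
    {"dx": -0.0025,"dy": -0.0004,"dz": 0.014,"wx": 0,"wy": 0,"wz": 0},
    {"dx": -0.0026,"dy": -0.0005,"dz": 0.016,"wx": 0,"wy": 0,"wz": 0},
    {"dx": -0.0026,"dy": -0.0005,"dz": 0.016,"wx": 0,"wy": 0,"wz": 0},
    {"dx": -0.0026,"dy": -0.0005,"dz": 0.016,"wx": 0,"wy": 0,"wz": 0},
  ],
)

```text
clock: 13.55
tool_pos: [511.4, 126.5, 17.7]
orientation: [0.668, 0.743, 0.034, -0.015]
force: [-0.3, 0.9, -0.6]
opening: 50.7
finger_force: 26.3
```

servo_tool(
  moves=[
    {"dx": 0,"dy": 0,"dz": 0.001,"wx": 0,"wy": 0,"wz": 0},
    {"dx": 0,"dy": 0,"dz": 0.002,"wx": 0,"wy": 0,"wz": 0},
    {"dx": 0,"dy": 0,"dz": 0.002,"wx": 0,"wy": 0,"wz": 0},
  ],
)

```text
clock: 13.85
tool_pos: [511.6, 126.8, 15.8]
orientation: [0.668, 0.743, 0.034, -0.015]
force: [-0.5, -0.6, -0.1]
opening: 50.7
finger_force: 26.3
```

```bash
python3 -c "
from h import *
c=cam('wrist')
cv2.imwrite('pics/n2.png',cv2.resize(c['color'][190:350,150:360],(787,600),interpolation=cv2.INTER_CUBIC))
plan([509.7,116.7,14]); s=manip.get_state(); print(s['force'],s['torque'],s['finger_force'])"
```

```text
d [-0.0099 -0.003   0.0011] w [ 0.0307 -0.0684  0.0022] at [511.6 126.8  15.8] t 13.9 op 50.8
[ 0.40672388  0.5952487  -0.02935241] [-0.05310779  0.02225498  0.0374041 ] 26.298475430812687
```

servo_tool(
  moves=[
    {"dx": 0,"dy": 0,"dz": 0.0008,"wx": 0,"wy": 0,"wz": 0},
    {"dx": 0,"dy": 0,"dz": 0.0015,"wx": 0,"wy": 0,"wz": 0},
    {"dx": 0,"dy": 0,"dz": 0.0015,"wx": 0,"wy": 0,"wz": 0},
  ],
)

```text
clock: 14.2
tool_pos: [511.6, 128.1, 15.3]
orientation: [0.668, 0.743, 0.035, -0.015]
force: [-3.5, 0.6, 11.1]
opening: 50.9
finger_force: 26.8
```

Contact at 11 N at the expected height. I'll ease off slightly and release gently.

servo_tool(
  moves=[
    {"dx": 0,"dy": 0,"dz": -0.0008,"wx": 0,"wy": 0,"wz": 0},
    {"dx": 0,"dy": 0,"dz": -0.0008,"wx": 0,"wy": 0,"wz": 0},
  ],
  squeeze=20,
)

```text
clock: 14.4
tool_pos: [511.7, 127.2, 15.6]
orientation: [0.668, 0.743, 0.035, -0.015]
force: [-2.6, 0.9, 6.0]
opening: 50.5
finger_force: 26.6
```

servo_tool(
  moves=[
    {"dx": 0,"dy": 0,"dz": 0,"wx": 0,"wy": 0,"wz": 0},
    {"dx": 0,"dy": 0,"dz": 0,"wx": 0,"wy": 0,"wz": 0},
    {"dx": 0,"dy": 0,"dz": 0,"wx": 0,"wy": 0,"wz": 0},
    {"dx": 0,"dy": 0,"dz": 0,"wx": 0,"wy": 0,"wz": 0},
    {"dx": 0.001,"dy": 0,"dz": -0.01,"wx": 0,"wy": 0,"wz": 0},
    {"dx": 0.002,"dy": 0.001,"dz": -0.03,"wx": 0,"wy": 0,"wz": 0},
    {"dx": 0.004,"dy": 0.002,"dz": -0.06,"wx": 0,"wy": 0,"wz": 0},
    {"dx": 0.006,"dy": 0.003,"dz": -0.09,"wx": 0.01,"wy": -0.03,"wz": 0.002},
    {"dx": 0.008,"dy": 0.004,"dz": -0.12,"wx": 0.03,"wy": -0.069,"wz": 0.002},
    {"dx": 0.008,"dy": 0.004,"dz": -0.12,"wx": 0.03,"wy": -0.069,"wz": 0.002},
    {"dx": 0.008,"dy": 0.004,"dz": -0.12,"wx": 0.03,"wy": -0.069,"wz": 0.002},
  ],
  jaw=0.085,
)

```text
clock: 15.5
tool_pos: [512.5, 126.9, 136.5]
orientation: [0.669, 0.743, 0.001, 0.001]
force: [-1.1, 0.3, 0.1]
opening: 84.7
finger_force: 0.0
```

```bash
python3 -c "
from h import *
plan([526.3,-74,70]);plan([531,-103,138])"
```

```text
d [-0.2012 -0.0074  0.0666] w [0.0026 0.0008 0.0007] at [512.5 126.9 136.5] t 15.5 op 84.7
d [-0.2306 -0.0056 -0.0013] w [0.0026 0.0008 0.0007] at [512.5 126.9 136.5] t 15.5 op 84.7
```

servo_tool(
  moves=[
    {"dx": -0.04,"dy": -0.001,"dz": 0,"wx": 0,"wy": 0,"wz": 0},
    {"dx": -0.08,"dy": -0.003,"dz": 0,"wx": 0,"wy": 0,"wz": 0},
    {"dx": -0.12,"dy": -0.005,"dz": 0,"wx": 0,"wy": 0,"wz": 0},
    {"dx": -0.134,"dy": -0.006,"dz": 0,"wx": 0,"wy": 0,"wz": 0},
    {"dx": -0.134,"dy": -0.006,"dz": 0,"wx": 0,"wy": 0,"wz": 0},
    {"dx": -0.134,"dy": -0.006,"dz": 0,"wx": 0,"wy": 0,"wz": 0},
    {"dx": -0.134,"dy": -0.006,"dz": 0,"wx": 0,"wy": 0,"wz": 0},
  ],
)

```text
clock: 16.2
tool_pos: [519.4, -5.3, 135.3]
orientation: [0.668, 0.744, 0.0, -0.0]
force: [-0.7, -0.2, -0.1]
opening: 85.3
finger_force: 0.0
```

```bash
cat > v.py <<'E'
from h import *
import pickle
c=cam('wrist');pickle.dump(c,open('c2.pkl','wb'))
ex=np.array([-.1038,.9946,0]);ey=np.array([.9946,.1038,0]);O=np.array([509.7,116.7,0])
hsv=cv2.cvtColor(c['color'],cv2.COLOR_BGR2HSV)
def rel(u,v,z):
    d=atz(c,(u,v),z)-O; return np.array([d@ex,d@ey]).round(1)
# desaturated blobs inside the block-1 top
poly=np.array([proj(c,O+a*ex*44+b*ey*44+[0,0,31]) for a,b in((-1,-1),(-1,1),(1.2,1),(1.2,-1))]).astype(int)
m=np.zeros(hsv.shape[:2],np.uint8);cv2.fillPoly(m,[poly],255)
m[(hsv[...,1]>110)]=0
cs,_=cv2.findContours(m,cv2.RETR_EXTERNAL,cv2.CHAIN_APPROX_NONE)
print('poly',poly.tolist())
for q in cs:
    if cv2.contourArea(q)>60:
        (u,v),r,ang=cv2.fitEllipse(q); print('blob',cv2.contourArea(q),(round(u),round(v)),np.round(r,1),'z20',rel(u,v,20),'z81',rel(u,v,81))
x0,y0=poly.min(0);x1,y1=poly.max(0)
S=hsv[...,1]
for v in range(max(0,y0),y1,3): print(''.join('.:+#'[min(3,int(S[v,u])//55)] for u in range(x0,x1,2)))
plan([519.9,21,138])
E
python3 v.py
```

```text
poly [[213, 106], [304, 106], [310, -10], [209, -11]]
blob 2419.0 (260, 38) [64.  76.4] z20 [17.7  0.9] z81 [ 3.8 -0.2]
##################+:::+++++++++:::+################
################:::+++++++++++++++:::##############
##############+::+++++++++++++++++++::+############
#############+:+++++++++++++++++++++++::###########
############+:+++++++++++++++++++++++++::##########
###########+:+++++++++++++:+++++++++++++:+#########
##########+:+++++++++++++++:+++++++++++++:+########
##########::++++++++++++++++++++:++++++++::########
#########+:++++++++++++::::::+++++++++++++:+#######
#########::+++++++:::::.......::++:+++++++::#######
#########:++++++++:::::::.::::..::+:++++++::#######
#########:+++++++:::.........::::.:::+++++::#######
########+:++++++::............::::::::++++::#######
#########:+++++::...........:.:..:::+::+++::#######
#########:+++++::..........:.:.:::.::+:+++::#######
#########::++++:....::.....:..:..:.::+::++:+#######
#########+:+++:....:.:..........:...:+::+::########
##########::+++:.......:..:.........:+::+::########
##########+::++::............:......::::::##
[... 286 characters left out ...]
+:::......::::::+################
+#################+++++:::::::++###################
+####################+++++++++#####################
:#################################################+
:#################################################+
.#################################################+
.#################################################:
.#################################################:
.#################################################:
.#################################################.
.+################################################.
.:###############################################:.
d [ 0.0261  0.0032 -0.0026] w [ 0.0004 -0.0002  0.0031] at [519.5  -5.3 135.4] t 16.25 op 85.0
```

```bash
python3 - <<'E'
from h import *
import pickle
c=pickle.load(open('c2.pkl','rb'))
ex=np.array([-.1038,.9946,0]);ey=np.array([.9946,.1038,0]);O=np.array([509.7,116.7,0])
for z in(19,22):
  a=[atz(c,q,z)-O for q in((260,24),(260,74),(239,49),(281,49))]; print('foot',[(round(q@ex,1),round(q@ey,1)) for q in a])
# knob in j.png, via pose (531.1,-102.7,138)
im=cv2.imread('pics/j.png'); g=im.max(2); m=((g<45)*255).astype(np.uint8); m[:200]=0;m[320:]=0;m[:,:330]=0;m[:,470:]=0
n,l,st,ce=cv2.connectedComponentsWithStats(m); i=1+np.argmax(st[1:,4]); print(st[i],ce[i])
R=np.array(c['R']); s=manip.get_state()
def pos(u,v,z):
  # same tool orientation; shift origin
  d=atz(c,((u+.5)*.64-.5,(v+.5)*.64-.5),z-138+s['tool_pos'][2])-s['tool_pos']; return (d+[531.1,-102.7,138]).round(1)
x,y,w,h=st[i][:4]
print('knob',pos(x+w/2,y+h/2,105),pos(x,y+h/2,105),pos(x+w,y+h/2,105),pos(x+w/2,y,105),pos(x+w/2,y+h,105))
E
```

```text
foot [(np.float64(29.6), np.float64(0.4)), (np.float64(-13.4), np.float64(0.8)), (np.float64(8.6), np.float64(-19.5)), (np.float64(8.8), np.float64(20.7))]
foot [(np.float64(28.8), np.float64(0.4)), (np.float64(-13.7), np.float64(0.8)), (np.float64(8.0), np.float64(-19.3)), (np.float64(8.2), np.float64(20.5))]
[ 357  233   76   74 4290] [394.57459207 270.12657343]
knob [525.3 -74.1 105. ] [506.6 -76.1 105. ] [544.  -72.1 105. ] [523.4 -56.  105. ] [527.3 -93.3 105. ]
```

servo_tool(
  moves=[
    {"dx": 0.025,"dy": 0.002,"dz": 0,"wx": 0,"wy": 0,"wz": 0.003},
    {"dx": 0.025,"dy": 0.002,"dz": 0,"wx": 0,"wy": 0,"wz": 0.003},
    {"dx": 0.025,"dy": 0.002,"dz": 0,"wx": 0,"wy": 0,"wz": 0.003},
    {"dx": 0.025,"dy": 0.002,"dz": 0,"wx": 0,"wy": 0,"wz": 0.003},
  ],
)

```text
clock: 16.65
tool_pos: [519.1, 17.8, 135.4]
orientation: [0.67, 0.742, -0.0, 0.0]
force: [0.3, -0.3, 1.2]
opening: 85.2
finger_force: 0.0
```

```bash
cat > v2.py <<'E'
from h import *
import pickle
c=cam('wrist');pickle.dump(c,open('c3.pkl','wb'))
ex=np.array([-.1038,.9946,0]);ey=np.array([.9946,.1038,0]);O=np.array([509.7,116.7,0])
hsv=cv2.cvtColor(c['color'],cv2.COLOR_BGR2HSV)
plan([519.9,21,138])
u0=int(proj(c,O+[0,0,31])[0])
for ch in(1,2):
  print('SV'[ch-1],'u from',u0-46)
  for v in range(0,140,3): print('%3d '%v+''.join('0123456789'[int(hsv[v,u,ch])//26] for u in range(u0-46,u0+46,2)))
for p in ([0,0,31],[-48,0,31],[48,0,31]): print(p,np.round(proj(c,O+p[0]*ex+[0,0,p[2]]),1))
E
python3 v2.py
```

```text
d [ 0.0035  0.0011 -0.0027] w [ 0.0002  0.0011 -0.0028] at [519.2  17.4 135.3] t 16.7 op 85.4
S u from 210
  0 0000000000000000000000000000000000000000000000
  3 0000000000000000000000000000000000000000000000
  6 0000000000000000000000000000000000000000000000
  9 0000000000000000000000000000000000000000000000
 12 0000000000000000000000000000000000000000000000
 15 0000000000000000000000000000000000000000000000
 18 0000000000000000000000000000000000000000000000
 21 0000000000000000000000000000000000000000000000
 24 4666777777777777777777777777777777777777777777
 27 7777777777777777777777777777777777777777777777
 30 7777777777777767777777777777777777777777777777
 33 7777777777777767777643333334567777777777777777
 36 7777777777777776532344445544322467777777777777
 39 7777777777777632355555555555554423677777777777
 42 7777777777775235555555554444444454247777777777
 45 7777777777732555555554444444444444433677777777
 48 7777777777335555555455554454444444443367777777
 51 7777777774355555554444444444444444444337777777
 54 7777777752555555444322222222344444444434777777
 57 77777777345555544222
[... 3191 characters left out ...]
5555555555
105 8899989999999999955799999887644445555555555555
108 8999989999999999999874443334454445555555555555
111 8999988999999999989655554445554445555555555555
114 8999988999999997655455554445554445555555555555
117 8999998999967556555555555445545445555555555555
120 8999986775555556555555555445554445555555555555
123 7977444455555555555555555445554445555555555555
126 3444444455555555555555555445554444555555555555
129 1344444455555555555545555445554444555555555554
132 1122333333333333333333333323333333333333333322
135 1334555445545554444444444444445555445555555555
138 2444555545555554444444444554445555545555555555
[0, 0, 31] [256.6  83.2]
[-48, 0, 31] [256.6 134.7]
[48, 0, 31] [256.6  25.5]
```

```bash
python3 - <<'E'
from h import *
import pickle
c=pickle.load(open('c3.pkl','rb'))
ex=np.array([-.1038,.9946,0]);ey=np.array([.9946,.1038,0]);O=np.array([509.7,116.7,0])
def e(r,z,cx):
  P=[proj(c,O+(cx+r*np.cos(t))*ex+r*np.sin(t)*ey+[0,0,z]) for t in np.linspace(0,6.28,60)];P=np.array(P);return P.min(0).round(1),P.max(0).round(1)
for cx in(2.6,5): print(cx,'foot19',e(21,19,cx),'foot24',e(21,24,cx),'rim81',e(26,81,cx),'rim85',e(26,85,cx))
E
```

```text
2.6 foot19 (array([235.3,  58.1]), array([277.7, 103.8])) foot24 (array([235. ,  57.1]), array([278.2, 103.8])) rim81 (array([223.1,  35.3]), array([290.8, 109. ])) rim85 (array([222.5,  33.8]), array([291.5, 109. ]))
5 foot19 (array([235.3,  55.3]), array([277.8, 101.3])) foot24 (array([234.9,  54.3]), array([278.2, 101.2])) rim81 (array([223. ,  31.6]), array([290.9, 105.8])) rim85 (array([222.4,  30.1]), array([291.6, 105.8]))
```

The foot spans rows 53–99 and the rim 32–106. That matches a glass standing upright at the well floor, within its clearance. Now the tamper.

servo_tool(
  moves=[
    {"dx": -0.03,"dy": -0.001,"dz": 0,"wx": 0,"wy": 0,"wz": 0},
    {"dx": -0.07,"dy": -0.002,"dz": 0,"wx": 0,"wy": 0,"wz": 0},
    {"dx": -0.09,"dy": -0.003,"dz": 0,"wx": 0,"wy": 0,"wz": 0},
    {"dx": -0.0925,"dy": -0.003,"dz": 0,"wx": 0,"wy": 0,"wz": 0},
    {"dx": -0.0925,"dy": -0.003,"dz": 0,"wx": 0,"wy": 0,"wz": 0},
    {"dx": -0.0925,"dy": -0.003,"dz": 0,"wx": 0,"wy": 0,"wz": 0},
  ],
)

```text
clock: 17.3
tool_pos: [525.5, -73.2, 135.6]
orientation: [0.67, 0.742, 0.0, 0.0]
force: [-0.4, 0.6, 0.1]
opening: 85.2
finger_force: 0.0
```

```bash
python3 - <<'E'
from h import *
plan([525.5,-74.1,55])
c=cam('wrist'); g=c['color'].max(2)
print(np.round(proj(c,[525.5,-74.1,105]),1),np.round(proj(c,[525.5,-74.1,119]),1))
plan([525.5,-74.1,55])
E
```

```text
d [-0.0009 -0.0001  0.0806] w [ 0.0006 -0.0001 -0.0016] at [525.5 -73.2 135.6] t 17.3 op 85.2
[255.9 209.9] [256.  216.6]
d [-0.0011 -0.0002  0.0806] w [ 0.0006  0.0001 -0.0008] at [525.5 -73.  135.6] t 17.35 op 84.9
```

```bash
python3 - <<'E'
from h import *
c=cam('wrist'); g=c['color'].max(2); m=((g<45)*255).astype(np.uint8); m[:150]=0;m[290:]=0;m[:,:200]=0;m[:,310:]=0
n,l,st,ce=cv2.connectedComponentsWithStats(m)
for i in range(1,n):
  if st[i,4]>100:
    x,y,w,h=st[i,:4]; print(st[i],ce[i],[atz(c,q,105).round(1)[:2] for q in((x,y+h/2),(x+w,y+h/2),(x+w/2,y),(x+w/2,y+h))])
E
```

```text
[ 233  178   47   50 1643] [255.94096166 204.78758369] [array([506.9, -70. ]), array([543.9, -66.1]), array([523.2, -47.8]), array([527.7, -89.6])]
[230 245  59  28 586] [259.01023891 255.3447099 ] [array([ 508.3, -120.4]), array([ 558.1, -115.3]), array([ 531.8, -104.7]), array([ 534.7, -131.5])]
```

servo_tool(
  moves=[
    {"dx": 0,"dy": 0,"dz": 0.03,"wx": 0,"wy": 0,"wz": 0},
    {"dx": 0,"dy": 0,"dz": 0.055,"wx": 0,"wy": 0,"wz": 0},
    {"dx": 0,"dy": 0,"dz": 0.072,"wx": 0,"wy": 0,"wz": 0},
    {"dx": 0,"dy": 0,"dz": 0.08,"wx": 0,"wy": 0,"wz": 0},
    {"dx": 0,"dy": 0,"dz": 0.08,"wx": 0,"wy": 0,"wz": 0},
    {"dx": 0,"dy": 0,"dz": 0.08,"wx": 0,"wy": 0,"wz": 0},
  ],
)

```text
clock: 18.0
tool_pos: [526.3, -74.3, 56.2]
orientation: [0.67, 0.742, 0.0, 0.001]
force: [-0.5, -0.6, 0.3]
opening: 85.1
finger_force: 0.0
```

servo_tool(
  moves=[
    {"dx": 0,"dy": 0,"dz": 0,"wx": 0,"wy": 0,"wz": 0},
    {"dx": 0,"dy": 0,"dz": 0,"wx": 0,"wy": 0,"wz": 0},
    {"dx": 0,"dy": 0,"dz": 0,"wx": 0,"wy": 0,"wz": 0},
    {"dx": 0,"dy": 0,"dz": 0,"wx": 0,"wy": 0,"wz": 0},
    {"dx": 0,"dy": 0,"dz": 0,"wx": 0,"wy": 0,"wz": 0},
    {"dx": 0,"dy": 0,"dz": 0,"wx": 0,"wy": 0,"wz": 0},
    {"dx": 0,"dy": 0,"dz": 0,"wx": 0,"wy": 0,"wz": 0},
    {"dx": 0,"dy": 0,"dz": 0,"wx": 0,"wy": 0,"wz": 0},
  ],
  jaw=0.02,
  squeeze=50,
)

```text
clock: 18.8
tool_pos: [526.0, -75.0, 56.4]
orientation: [0.671, 0.742, -0.0, 0.001]
force: [-1.5, 0.2, 6.1]
opening: 35.7
finger_force: 49.3
```

servo_tool(
  moves=[
    {"dx": 0,"dy": 0,"dz": 0,"wx": 0,"wy": 0,"wz": 0},
    {"dx": 0,"dy": 0,"dz": -0.003,"wx": 0,"wy": 0,"wz": 0},
    {"dx": 0,"dy": 0,"dz": -0.01,"wx": 0,"wy": 0,"wz": 0},
    {"dx": 0,"dy": 0,"dz": -0.02,"wx": 0,"wy": 0,"wz": 0},
    {"dx": 0,"dy": 0,"dz": -0.03,"wx": 0,"wy": 0,"wz": 0},
    {"dx": 0,"dy": 0,"dz": -0.035,"wx": 0,"wy": 0,"wz": 0},
    {"dx": 0,"dy": 0,"dz": -0.035,"wx": 0,"wy": 0,"wz": 0},
    {"dx": 0,"dy": 0,"dz": -0.035,"wx": 0,"wy": 0,"wz": 0},
  ],
  squeeze=70,
)

```text
clock: 19.6
tool_pos: [525.5, -74.9, 90.6]
orientation: [0.671, 0.742, -0.0, 0.001]
force: [-1.4, 0.1, -5.3]
opening: 35.2
finger_force: 70.4
```

```bash
cat > w.py <<'E'
from h import *
plan([520.2,22,97]); s=manip.get_state(); print(s['force'],s['torque'],s['finger_force'])
c=cam('wrist'); hsv=cv2.cvtColor(c['color'],cv2.COLOR_BGR2HSV)
for ch in(1,2):
  print('SV'[ch-1])
  for v in range(40,300,5): print('%3d '%v+''.join('0123456789'[int(hsv[v,u,ch])//26] for u in range(190,326,3)))
E
python3 w.py
```

```text
d [ 0.0969  0.0045 -0.0065] w [ 0.0005  0.001  -0.0033] at [525.5 -74.9  90.6] t 19.6 op 35.2
[-1.38175524  0.05006275 -5.28995081] [-0.01785645  0.01199481 -0.01377447] 70.38948784589593
S
 40 0005776666667777777765655456677777776676666670
 45 0004777666677777766555555555555677777666666670
 50 0002777666777775555555455555555556777766666660
 55 0001777667777766665555555554455555677776666660
 60 0000777667776566556566655455444555567777676650
 65 0000777777774555555554554445445555437777666630
 70 0000777777764545555555555555545545555777666610
 75 0000777677755444555565555555555555555777777700
 80 0000677777755545665555544555555555556777777700
 85 0000677677755556555566554555555555666777777700
 90 0000577777765565545555555554456666666777777700
 95 0000477767775555554555555666666666667777777700
100 0000276767776455556566666666666666677777777600
105 0000176766777666666666666666666666677777777600
110 0000077777777776666666666666666667777777777400
115 0000077777777777766666666666666777777777777200
120 0000077777777777777766666666677777777777777100
125 000007777777777777777777777777777777777
[... 3695 characters left out ...]
9989700110111111111102778888999868788
235 8888888433205011111111111111111140333999878888
240 8888411333000111111111111111111110233312488888
245 8880003332011111111111111111111111033310028778
250 8810013330011111111111111111111111023330005888
255 8400033320011111111111111111111111003332000788
260 6000233300011111111111111111111111002333100188
265 0000025510011111111112211111111111003541000016
270 1001001510011111111111111111111111013400010110
275 0000000010011111111111111111111111011000000000
280 0000000010061111111111111111111111010000000000
285 0000000010076111111111111111111111010000000000
290 0000000011377111111111111111112211010000000000
295 0000000011872123321111111112443332010000000000
```

```bash
python3 - <<'E'
from h import *
c=cam('wrist'); s=manip.get_state()
ex=np.array([-.1038,.9946,0]);ey=np.array([.9946,.1038,0])
def rel(u,v,z):
  d=atz(c,(u,v),z)-s['tool_pos'];return np.round([d@ex,d@ey],1)
print('far',rel(256,168.5,47),'far if top',rel(256,168.5,63),'LR',rel(219,205,63),rel(292.5,205,63))
print('LR at z47',rel(219,205,47),rel(292.5,205,47))
print('gap2-3',rel(256,140.5,31),'mouth2 near',rel(256,123,31),'mouth LR',rel(221,78,31),rel(301.5,78,31),'block2 edge LR',rel(203,78,31),rel(319,78,31))
E
```

```text
far [29.9  0.2] far if top [33.4  0.2] LR [  4.4 -28.8] [ 4.3 28.6]
LR at z47 [ -1.4 -31.1] [-1.6 31. ]
gap2-3 [50.5  0.3] mouth2 near [64.8  0.3] mouth LR [ 99.3 -27.2] [99.1 36.3] block2 edge LR [ 99.3 -41.4] [99.1 50.1]
```

servo_tool(
  moves=[
    {"dx": 0.02,"dy": 0.001,"dz": 0,"wx": 0,"wy": 0,"wz": 0},
    {"dx": 0.05,"dy": 0.002,"dz": 0,"wx": 0,"wy": 0,"wz": 0},
    {"dx": 0.08,"dy": 0.004,"dz": 0,"wx": 0,"wy": 0,"wz": 0},
    {"dx": 0.0945,"dy": 0.0045,"dz": 0,"wx": 0,"wy": 0,"wz": 0},
    {"dx": 0.0974,"dy": 0.0045,"dz": 0,"wx": 0,"wy": 0,"wz": 0},
    {"dx": 0.0974,"dy": 0.0045,"dz": 0.005,"wx": 0,"wy": 0,"wz": 0},
    {"dx": 0.0974,"dy": 0.0045,"dz": 0.011,"wx": 0,"wy": 0,"wz": 0},
    {"dx": 0.0974,"dy": 0.0045,"dz": 0.017,"wx": 0,"wy": 0,"wz": 0},
    {"dx": 0.0974,"dy": 0.0045,"dz": 0.022,"wx": 0,"wy": 0,"wz": 0},
    {"dx": 0.0974,"dy": 0.0045,"dz": 0.025,"wx": 0,"wy": 0,"wz": 0},
    {"dx": 0.0974,"dy": 0.0045,"dz": 0.025,"wx": 0,"wy": 0,"wz": 0},
  ],
)

```text
clock: 20.8
tool_pos: [519.8, 22.3, 64.8]
orientation: [0.671, 0.742, -0.0, -0.0]
force: [0.5, 0.2, -6.4]
opening: 35.1
finger_force: 70.4
```

servo_tool(
  moves=[
    {"dx": 0,"dy": 0,"dz": 0.001,"wx": 0,"wy": 0,"wz": 0},
    {"dx": 0,"dy": 0,"dz": 0.002,"wx": 0,"wy": 0,"wz": 0},
    {"dx": 0,"dy": 0,"dz": 0.002,"wx": 0,"wy": 0,"wz": 0},
  ],
)

```text
clock: 21.1
tool_pos: [520.3, 22.7, 63.5]
orientation: [0.67, 0.742, -0.0, 0.0]
force: [0.2, -0.2, -4.5]
opening: 35.2
finger_force: 70.4
```

servo_tool(
  moves=[
    {"dx": 0,"dy": 0,"dz": 0.0008,"wx": 0,"wy": 0,"wz": 0},
    {"dx": 0,"dy": 0,"dz": 0.0014,"wx": 0,"wy": 0,"wz": 0},
    {"dx": 0,"dy": 0,"dz": 0.0014,"wx": 0,"wy": 0,"wz": 0},
  ],
)

```text
clock: 21.4
tool_pos: [520.4, 22.9, 62.5]
orientation: [0.67, 0.742, -0.0, 0.001]
force: [-1.0, -0.3, 1.9]
opening: 35.4
finger_force: 71.0
```

The tamper has seated at the expected height. I'll release it and go back for the distributor.

servo_tool(
  moves=[
    {"dx": 0,"dy": 0,"dz": 0,"wx": 0,"wy": 0,"wz": 0},
    {"dx": 0,"dy": 0,"dz": 0,"wx": 0,"wy": 0,"wz": 0},
    {"dx": 0,"dy": 0,"dz": 0,"wx": 0,"wy": 0,"wz": 0},
    {"dx": 0,"dy": 0,"dz": 0,"wx": 0,"wy": 0,"wz": 0},
    {"dx": 0,"dy": 0,"dz": 0,"wx": 0,"wy": 0,"wz": 0},
    {"dx": 0,"dy": 0,"dz": -0.03,"wx": 0,"wy": 0,"wz": 0},
    {"dx": 0,"dy": 0,"dz": -0.07,"wx": 0,"wy": 0,"wz": 0},
    {"dx": -0.03,"dy": 0,"dz": -0.075,"wx": 0,"wy": 0,"wz": 0},
    {"dx": -0.075,"dy": 0,"dz": -0.075,"wx": 0,"wy": 0,"wz": 0},
    {"dx": -0.12,"dy": 0,"dz": -0.075,"wx": 0,"wy": 0,"wz": 0},
    {"dx": -0.165,"dy": -0.001,"dz": -0.075,"wx": 0,"wy": 0,"wz": 0},
    {"dx": -0.196,"dy": -0.001,"dz": -0.075,"wx": 0,"wy": 0,"wz": 0},
  ],
  jaw=0.085,
)

```text
clock: 22.6
tool_pos: [538.6, -176.7, 137.0]
orientation: [0.672, 0.741, -0.001, 0.001]
force: [0.2, -1.0, -0.5]
opening: 85.2
finger_force: 0.0
```

servo_tool(
  moves=[
    {"dx": 0,"dy": 0,"dz": 0,"wx": 0,"wy": 0,"wz": 0},
    {"dx": 0,"dy": 0,"dz": 0,"wx": 0,"wy": 0,"wz": 0},
    {"dx": 0,"dy": 0,"dz": 0,"wx": 0,"wy": 0,"wz": 0},
  ],
)

```text
clock: 22.9
tool_pos: [539.0, -170.6, 137.2]
orientation: [0.67, 0.743, 0.0, 0.0]
force: [-0.8, 0.3, 0.3]
opening: 85.0
finger_force: 0.0
```

```bash
python3 - <<'E'
from h import *
ex=np.array([-.1038,.9946,0]);ey=np.array([.9946,.1038,0])
plan([539.8,-172.4,18.7])
c=cam('wrist'); s=manip.get_state(); hsv=cv2.cvtColor(c['color'],cv2.COLOR_BGR2HSV)
def rel(u,v,z):
  d=atz(c,(u,v),z)-s['tool_pos'];return np.round([d@ex,d@ey],1)
# knob and base of tamper, well 2 : expected pixels
print('exp knob',proj(c,[520.4,22.9,111]),'exp base',proj(c,[520.4,22.9,27]),'disc',proj(c,[539.8,-172.4,70]))
for ch in(2,):
  for v in range(0,290,5): print('%3d '%v+''.join('0123456789'[int(hsv[v,u,ch])//26] for u in range(190,326,3)), ''.join('0123456789'[int(hsv[v,u,1])//26] for u in range(190,326,3)))
E
```

```text
d [-0.0018  0.0006  0.1185] w [ 0.0005 -0.0002 -0.0009] at [ 539.  -170.6  137.2] t 22.9 op 85.0
exp knob (np.float64(259.08520851592306), np.float64(-110.85795830571627)) exp base (np.float64(257.6268817865217), np.float64(-34.402416219636166)) disc (np.float64(256.5269430836467), np.float64(196.7121825202222))
  0 7776388898885599844446665443688768899989847777 0000077777777755511111111111466777777777600000
  5 7777388898888855888754434688886799899989757776 0000077777777777666542113566667777777777600000
 10 7777388899888898557988988996679999899989667777 0000077777777777776666566567777777777777500000
 15 7777488899888898888776655899899999899989567777 0000077777777777777777777777777777777777400000
 20 7777478899988898888899988999899999899989467777 0000077777777777777777777777777777777777100000
 25 7777428999989998888899988999999999999986377777 0000037777777777777777777777777777777777000000
 30 7777412334444444444444444444444455545432377777 0000002777777777777777777777777777777750000000
 35 7777529999999989999999999999999999999986477777 0000007777777777777777777777777777777777000000
 4
[... 4197 characters left out ...]
00000000000000
255 6777777777777777777777777666777777777777777777 0000000000000000000000000000000000000000000000
260 7776677667777677667777776677777777777777777777 0000000000000000000000000000000000000000000000
265 7777777777777777777767777777777677767777677777 0000000000000000000000000000000000000000000000
270 7777777777777777777677777777777777777777777777 0000000000000000000000000000000000000000000000
275 6777777777777777777777777776777777777777777777 0000000000000000000000000000000000000000000000
280 7767777767777777777777777777777777777777777776 0000000000000000000000000000000000000000000000
285 7777777777677777777776777777776777777677777777 0000000000000000000000000000000000000000000000
```

```bash
python3 - <<'E'
from h import *
ex=np.array([-.1038,.9946,0]);ey=np.array([.9946,.1038,0])
c=cam('wrist'); s=manip.get_state()
def rel(u,v,z):
  d=atz(c,(u,v),z)-s['tool_pos'];return np.round([d@ex,d@ey],1)
print(s['tool_pos'])
print('disc near',rel(256,228,69),'LR',rel(222,192,69),rel(292,192,69),'far@z32',rel(256,159,66))
print('gaps',rel(256,30,31),rel(256,137,31),'mouth',rel(256,42,31),rel(256,127,31),'LR',rel(216,83,31),rel(298,83,31),'edges',rel(207,83,31),rel(310,83,31),'base near',rel(256,6,19),rel(256,6,35))
E
```

```text
[ 539.0678071 -170.4480137  137.2986844]
disc near [-34.    0.2] LR [  2.5 -31.4] [ 2.5 33.6] far@z32 [32.9  0.1]
gaps [1.445e+02 1.000e-01] [49.1  0.3] mouth [1.348e+02 1.000e-01] [59.   0.2] LR [ 99.9 -38.1] [99.9 40.4] edges [ 99.9 -46.7] [99.9 51.9] base near [167.    0.2] [1.619e+02 1.000e-01]
```

The disc is at about (257,192), and the tamper base is centred in well 2 to within 1.5 mm. Next I'll grasp the distributor.

servo_tool(
  moves=[
    {"dx": -0.001,"dy": 0.001,"dz": 0.04,"wx": 0,"wy": 0,"wz": 0},
    {"dx": -0.001,"dy": 0.001,"dz": 0.075,"wx": 0,"wy": 0,"wz": 0},
    {"dx": -0.001,"dy": 0.001,"dz": 0.1,"wx": 0,"wy": 0,"wz": 0},
    {"dx": -0.001,"dy": 0.001,"dz": 0.113,"wx": 0,"wy": 0,"wz": 0},
    {"dx": -0.001,"dy": 0.001,"dz": 0.119,"wx": 0,"wy": 0,"wz": 0},
    {"dx": -0.001,"dy": 0.001,"dz": 0.119,"wx": 0,"wy": 0,"wz": 0},
    {"dx": -0.001,"dy": 0.001,"dz": 0.119,"wx": 0,"wy": 0,"wz": 0},
  ],
)

```text
clock: 23.7
tool_pos: [541.3, -173.3, 19.4]
orientation: [0.67, 0.742, 0.0, 0.001]
force: [0.2, -0.1, -0.1]
opening: 84.8
finger_force: 0.0
```

servo_tool(
  moves=[
    {"dx": 0,"dy": 0,"dz": 0,"wx": 0,"wy": 0,"wz": 0},
    {"dx": 0,"dy": 0,"dz": 0,"wx": 0,"wy": 0,"wz": 0},
    {"dx": 0,"dy": 0,"dz": 0,"wx": 0,"wy": 0,"wz": 0},
    {"dx": 0,"dy": 0,"dz": 0,"wx": 0,"wy": 0,"wz": 0},
    {"dx": 0,"dy": 0,"dz": 0,"wx": 0,"wy": 0,"wz": 0},
    {"dx": 0,"dy": 0,"dz": 0,"wx": 0,"wy": 0,"wz": 0},
  ],
  jaw=0.06,
  squeeze=50,
)

```text
clock: 24.3
tool_pos: [540.8, -173.8, 19.8]
orientation: [0.671, 0.742, -0.0, 0.001]
force: [-2.5, -0.2, 7.4]
opening: 65.4
finger_force: 54.0
```

servo_tool(
  moves=[
    {"dx": 0,"dy": 0,"dz": -0.005,"wx": 0,"wy": 0,"wz": 0},
    {"dx": 0,"dy": 0,"dz": -0.02,"wx": 0,"wy": 0,"wz": 0},
    {"dx": 0,"dy": 0,"dz": -0.03,"wx": 0,"wy": 0,"wz": 0},
    {"dx": 0.015,"dy": 0,"dz": -0.03,"wx": 0,"wy": 0,"wz": 0},
    {"dx": 0.045,"dy": 0,"dz": -0.03,"wx": 0,"wy": 0,"wz": 0},
    {"dx": 0.075,"dy": 0,"dz": -0.03,"wx": 0,"wy": 0,"wz": 0},
    {"dx": 0.0925,"dy": 0.0005,"dz": -0.03,"wx": 0,"wy": 0,"wz": 0},
    {"dx": 0.0974,"dy": 0.0005,"dz": -0.03,"wx": 0,"wy": 0,"wz": 0},
    {"dx": 0.0974,"dy": 0.0005,"dz": -0.03,"wx": 0,"wy": 0,"wz": 0},
    {"dx": 0.0974,"dy": 0.0005,"dz": -0.03,"wx": 0,"wy": 0,"wz": 0},
  ],
)

```text
clock: 25.3
tool_pos: [530.7, -77.6, 48.0]
orientation: [0.671, 0.742, -0.001, 0.001]
force: [-0.3, -0.8, -3.2]
opening: 65.3
finger_force: 56.6
```

```bash
python3 - <<'E'
from h import *
ex=np.array([-.1038,.9946,0]);ey=np.array([.9946,.1038,0])
plan([530.8,-73.9,0.6]); s=manip.get_state(); print(s['force'],s['finger_force'])
c=cam('wrist'); hsv=cv2.cvtColor(c['color'],cv2.COLOR_BGR2HSV)
for v in range(30,300,4): print('%3d '%v+''.join('0123456789'[int(hsv[v,u,2])//26] for u in range(190,326,3)), ''.join('0123456789'[int(hsv[v,u,1])//26] for u in range(190,326,3)))
E
```

```text
d [0.0037 0.0004 0.0473] w [ 0.      0.0015 -0.004 ] at [530.7 -77.6  48. ] t 25.3 op 65.3
[-0.25699488 -0.78162743 -3.20591711] 56.61695837974548
 30 9999123333333333333333333333333333333221999999 6667000000000000000000000000000000000001666666
 34 9999122333333333333333333333333333333211999999 6666000000000000000000000000000000000001666666
 38 9999122333333333344333333333333333332211999999 6667100000000000000000000000000000000002766666
 42 9997212233333333334343333333333333333214899999 6667200000000000000000000000000000010006766666
 46 9997412223333333333333333333333333332117899999 7667600000000000000000000000000000000007766666
 50 9987711223333333333333333333333333322128899999 7677700000000000000000000000000000000037776666
 54 9977741122333333333333333333333333221178889999 7677760000000000000000000000000000000077776666
 58 9967752112233333333433333333333322211367889999 7677773000000000000110000010000000000477776666
 62 9966769111222333333433333333333322111878889999 7677773000000000000110000000000000001177776666
 66 9966669911122233333333333333322211117988889999 76777730000000000000
[... 5010 characters left out ...]
00000000000100
274 0022222222222222222222222222222222222222221000 0000000000000000000010000000000000000000000000
278 0062222222222222222222222222222222222222223000 1100000000000000000000000010000000000000020000
282 0384222222222222222222222222222222222222288000 0005000000000010000000000001000000000000060000
286 0888622222222222222222222222222222222222988400 0006601000000000000000000000000000000000760000
290 2888961222222222222222222222222222222229988900 0005660000000000000000000000000000000017760000
294 7887996222222222344222222222222222222379978930 0004662000000000000000000000000000000017750000
298 8885998744433444444422222222222222226779968870 0000672000000000000000000000000000000016730000
```

```bash
python3 - <<'E'
from h import *
ex=np.array([-.1038,.9946,0]);ey=np.array([.9946,.1038,0])
c=cam('wrist'); s=manip.get_state();print(s['tool_pos'])
def rel(u,v,z):
  d=atz(c,(u,v),z)-s['tool_pos'];return np.round([d@ex,d@ey],1)
h=s['tool_pos'][2]-19.4
print('far low rim',rel(256,188.5,32+17+h),'far foot',rel(256,188.5,32+h),'far top',rel(256,201,32+36+h),'LR',rel(191,258,32+36+h),rel(318,258,32+36+h))
print('gap',rel(256,144.5,31),'mouth far',rel(256,157.5,31),'edges v170',rel(325-6,150,31),rel(189,162,31))
E
```

```text
[530.80032706 -78.035535    47.933141  ]
far low rim [34.8 -0.1] far foot [29.7 -0.1] far top [34.2 -0.2] LR [  3.5 -33.5] [ 3.2 31.4]
gap [52.6  0.1] mouth far [43.6  0.1] edges v170 [48.7 43.8] [ 40.6 -47. ]
```

servo_tool(
  moves=[
    {"dx": 0.003,"dy": 0.0005,"dz": 0,"wx": 0,"wy": 0,"wz": 0},
    {"dx": 0.003,"dy": 0.0005,"dz": 0.008,"wx": 0,"wy": 0,"wz": 0},
    {"dx": 0.003,"dy": 0.0005,"dz": 0.018,"wx": 0,"wy": 0,"wz": 0},
    {"dx": 0.003,"dy": 0.0005,"dz": 0.026,"wx": 0,"wy": 0,"wz": 0},
    {"dx": 0.003,"dy": 0.0005,"dz": 0.032,"wx": 0,"wy": 0,"wz": 0},
    {"dx": 0.003,"dy": 0.0005,"dz": 0.037,"wx": 0,"wy": 0,"wz": 0},
    {"dx": 0.003,"dy": 0.0005,"dz": 0.041,"wx": 0,"wy": 0,"wz": 0},
    {"dx": 0.003,"dy": 0.0005,"dz": 0.043,"wx": 0,"wy": 0,"wz": 0},
    {"dx": 0.003,"dy": 0.0005,"dz": 0.044,"wx": 0,"wy": 0,"wz": 0},
    {"dx": 0.003,"dy": 0.0005,"dz": 0.044,"wx": 0,"wy": 0,"wz": 0},
  ],
)

```text
clock: 26.4
tool_pos: [531.1, -73.4, 4.2]
orientation: [0.67, 0.742, -0.0, 0.001]
force: [0.1, -0.2, -3.8]
opening: 65.1
finger_force: 56.6
```

servo_tool(
  moves=[
    {"dx": 0,"dy": 0,"dz": 0.001,"wx": 0,"wy": 0,"wz": 0},
    {"dx": 0,"dy": 0,"dz": 0.002,"wx": 0,"wy": 0,"wz": 0},
    {"dx": 0,"dy": 0,"dz": 0.002,"wx": 0,"wy": 0,"wz": 0},
  ],
)

```text
clock: 26.7
tool_pos: [531.0, -73.5, 2.1]
orientation: [0.671, 0.742, -0.0, 0.0]
force: [0.3, 0.4, -3.6]
opening: 65.5
finger_force: 56.6
```

servo_tool(
  moves=[
    {"dx": 0,"dy": 0,"dz": 0.0008,"wx": 0,"wy": 0,"wz": 0},
    {"dx": 0,"dy": 0,"dz": 0.0016,"wx": 0,"wy": 0,"wz": 0},
    {"dx": 0,"dy": 0,"dz": 0.0016,"wx": 0,"wy": 0,"wz": 0},
  ],
)

```text
clock: 27.0
tool_pos: [531.1, -73.4, 0.9]
orientation: [0.67, 0.742, -0.0, 0.001]
force: [-1.9, 0.9, 2.3]
opening: 65.3
finger_force: 57.3
```

Seated at the expected height. I'll release, retreat clear and check.

servo_tool(
  moves=[
    {"dx": 0,"dy": 0,"dz": 0,"wx": 0,"wy": 0,"wz": 0},
    {"dx": 0,"dy": 0,"dz": 0,"wx": 0,"wy": 0,"wz": 0},
    {"dx": 0,"dy": 0,"dz": 0,"wx": 0,"wy": 0,"wz": 0},
    {"dx": 0,"dy": 0,"dz": 0,"wx": 0,"wy": 0,"wz": 0},
    {"dx": 0,"dy": 0,"dz": -0.03,"wx": 0,"wy": 0,"wz": 0},
    {"dx": 0,"dy": 0,"dz": -0.07,"wx": 0,"wy": 0,"wz": 0},
    {"dx": 0,"dy": 0,"dz": -0.115,"wx": 0,"wy": 0,"wz": 0},
    {"dx": -0.03,"dy": 0,"dz": -0.15,"wx": 0,"wy": 0,"wz": 0},
    {"dx": -0.07,"dy": 0,"dz": -0.18,"wx": 0,"wy": 0,"wz": 0},
    {"dx": -0.115,"dy": 0,"dz": -0.2,"wx": 0,"wy": 0,"wz": 0},
    {"dx": -0.15,"dy": 0,"dz": -0.2,"wx": 0,"wy": 0,"wz": 0},
    {"dx": -0.16,"dy": 0,"dz": -0.2,"wx": 0,"wy": 0,"wz": 0},
  ],
  jaw=0.085,
)

```text
clock: 28.2
tool_pos: [546.7, -238.8, 201.0]
orientation: [0.673, 0.739, -0.001, 0.002]
force: [-0.1, -0.5, -0.4]
opening: 85.2
finger_force: 0.0
```

servo_tool(
  moves=[
    {"dx": -0.045,"dy": 0,"dz": -0.03,"wx": 0,"wy": 0,"wz": 0},
    {"dx": -0.09,"dy": 0,"dz": -0.05,"wx": 0,"wy": 0,"wz": 0},
    {"dx": -0.09,"dy": 0,"dz": -0.05,"wx": 0,"wy": 0,"wz": 0},
    {"dx": -0.09,"dy": 0,"dz": -0.05,"wx": 0,"wy": 0,"wz": 0},
  ],
)

```text
clock: 28.6
tool_pos: [556.0, -323.0, 250.4]
orientation: [0.671, 0.741, 0.0, 0.0]
force: [-0.5, -0.1, -0.7]
opening: 85.2
finger_force: 0.0
```

```bash
python3 - <<'E'
from h import *
c=cam('top'); hsv=cv2.cvtColor(c['color'],cv2.COLOR_BGR2HSV);s=manip.get_state();print(s['tool_pos'],s['clock'])
ch=2
for v in range(178,230): print('%3d '%v+''.join('0123456789'[int(hsv[v,u,1])//26] for u in range(188,322,1)))
E
```

```text
[ 555.9488436  -320.85518685  249.98338315] 28.65
178 00000000000000000000000000000000000000000000000000000000000000000000000000000000000000000000000000000000000000000000000000000000000000
179 00000000000000000000000000000000000000000000000000000000000000000000000000000000000000000000000000000000000000000000000000000000000000
180 00000000000000000000000000000000000000000000000000000000000000000000000000000000000000000000000000000000000000000000000000000000000000
181 00000000000000000000000000000000000000000000000000000000000000000000000000000000000000000000000000000000000000000000000000111000000000
182 00000000000000000000000000000000000000000000000000000000000000000000000000000000000000000000000000000000000000000012233333444420000000
183 00000000000000000000000000000000000000000000000000000000000000000000000000000000000000000000000000000000012122334555554444444430000000
184 00000000000000000000000000000000000000000000000000000000000000000000000000000000000000000000000000121234445555555555443221102440000000
185 0000000000000000000000000000000000000000000000000000000000000000000000000
[... 5477 characters left out ...]
00000
225 00000000233332212110000000000000000000000000000000000000000000000000000000000000000000000000000000000000000000000000000000000000000000
226 00000000000000000000000000000000000000000000000000000000000000000000000000000000000000000000000000000000000000000000000000000000000000
227 00000000000000000000000000000000000000000000000000000000000000000000000000000000000000000000000000000000000000000000000000000000000000
228 00000000000000000000000000000000000000000000000000000000000000000000000000000000000000000000000000000000000000000000000000000000000000
229 00000000000000000000000000000000000000000000000000000000000000000000000000000000000000000000000000000000000000000000000000000000000000
```

```bash
python3 -c "
from workcell import manip
print(manip.sign_off())"
```

```text
the job is handed in; nothing more can be done
None
```

The shot glass, tamper and distributor each stand upright in the well made to their size and the pad is empty; the job was handed in at 28.7 s.

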